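# Ready the honing stand

### The job

Make the honing stand ready: screw its steel column down, whole turns, until the cross hole lines up with the holes in the two cheeks, and push the wooden-handled lock pin in through cheeks and column, from either side, until its handle comes up to the cheek. Then put every honing disc on the column, lying flat in one stack on the seat, and leave the sanding block and the wax tin where they are.

Things in the scene. Friction and masses are not known exactly. Their poses are not given: they have to be found in the camera images.
- stand: fixed honing stand, wooden base 110 x 124 x 12 mm; origin centre of underside. Two wooden cheeks (50 mm wide in x, 12 thick, outer faces at y = +29 and -29 mm, 12 to 72 mm up) carry a brass seat plate (54 x 58 mm, top 82 mm up). Each cheek has a 15 x 15 mm square pin hole; both lie in line along the stand's y axis. Open at +x and -x
- stand_hole (a point): point on the column axis at the middle height of the cheek holes, 45 mm above the work surface; axes as the stand's (pin holes run along y)
- stand_seat (a point): centre of the top of the brass seat plate, 82 mm above the work surface; axes as the stand's
- column (a joint): turn of the steel screw column, rad, counter-clockwise from above positive, range -2.2 to 13.5; 0 = cross hole in line with the cheek holes in height and direction. It sinks 12 mm per clockwise turn, so half a turn off leaves the hole 6 mm too high or low. Starts more than one turn too high; friction (0.06 N m) keeps it where it is left
- column_top (a point): centre of the column's flat top; y axis and the red line on top lie along the cross hole. Column round, 26 mm diameter, top 6 mm bevelled; it stands 58 mm above the seat when joint column is 0 (more when raised), and a red band 4 mm high round it then sits right on the seat plate. Cross hole 14 mm wide and high, 95 mm below the top
- pin_mid (a point): lock pin, 148 mm long: steel rod 10 mm thick with tapered tip, flat pale-wood handle 74 long, 26 wide, 16 high. This point: on the rod's centre line, 8 mm up when lying flat (it starts on the 2 mm blue mat); x points to the tip, 42 mm ahead; the handle's shoulder (brass ferrule) is 32 mm behind, its end 106 mm behind. When home this point is on the column axis, the shoulder 3 mm off the cheek (it can go in till they touch)
- pin_grip (a point): point on the middle line of the pin's handle, 85 mm behind pin_mid, half-way up; a place to grip across the 26 mm width. Axes as pin_mid's
- disc_tan_mid (a point): centre (half-way up) of the tan-brown honing disc, a flat ring 64 mm in diameter, 14 mm thick, with a 33 mm hole; z along its axis. It lies flat on the work surface; may be absent
- disc_grey_mid (a point): centre (half-way up) of the mid-grey honing disc, a flat ring 64 mm in diameter, 14 mm thick, with a 33 mm hole; z along its axis. It lies flat on the work surface; may be absent
- disc_cream_mid (a point): centre (half-way up) of the pale cream honing disc, a flat ring 64 mm in diameter, 14 mm thick, with a 33 mm hole; z along its axis. It lies flat on the work surface; may be absent
- disc_green_mid (a point): centre (half-way up) of the dull green honing disc, a flat ring 64 mm in diameter, 14 mm thick, with a 33 mm hole; z along its axis. It lies flat on the work surface; may be absent
- sanding_block: bystander: wooden sanding block 53 x 97 x 28 mm, origin at its underside
- wax_tin: bystander: round brown wax tin 61 mm in diameter, 26 mm high, origin at its underside
Mind the look-alikes: they are no part of the job. There is more than one size of the part that bears disc_grey_mid; the job needs the smaller.

How it is judged:
On the way, in this order (a step that is already met when the one before it is completed fails the run):
1. the column is screwed down until its cross hole lines up with the cheeks (within 0.3 rad of the one right position) (value of joint column between -0.3 and 0.3 rad), for 0.2 s.
2. the lock pin is through cheeks and column, its handle up to the cheek (all of step 1 and distance between pin_mid and stand_hole below 0.008 m and angle between the x axis of pin_mid and the y axis of stand, either way round below 0.15 rad), for 0.2 s.
3. every disc lies flat on the column (horizontal distance between each of disc_tan_mid, disc_grey_mid, disc_cream_mid, disc_green_mid and stand_hole below 0.007 m and angle between each of disc_tan_mid, disc_grey_mid, disc_cream_mid, disc_green_mid's own z axis and vertical below 0.12 rad and z of disc_tan_mid in the frame of stand_seat between 0.003 and 0.053 m and z of disc_grey_mid in the frame of stand_seat between 0.003 and 0.053 m and z of disc_cream_mid in the frame of stand_seat between 0.003 and 0.053 m and z of disc_green_mid in the frame of stand_seat between 0.003 and 0.053 m), for 0.2 s.
At the end, for the whole second after the job is handed in: column within 0.3 rad of aligned; pin through, handle up to the cheek (pin_mid within 8 mm of stand_hole, within 0.15 rad of the hole line); every disc present flat (0.12 rad) round the column (within 7 mm of its axis), centre 3 to 53 mm above the seat; all at rest (all of step 2 and all of step 3 and linear speed of each of disc_tan, disc_grey, disc_cream, disc_green, lock_pin below 0.02 m/s); the robot touches nothing.
It fails at once if the sanding block is knocked away (moved more than 3 cm) (distance of sanding_block from where it was at the start of the episode above 0.03 m).
It fails at once if the wax tin is knocked away (moved more than 3 cm) (distance of wax_tin from where it was at the start of the episode above 0.03 m).
Of disc_tan, disc_grey, disc_cream, disc_green only 2 to 4 are there at a start; the rules pass over those that are not, and their reading is None.
At some moment in a run one of disc_tan, disc_grey, disc_cream, disc_green, lock_pin may be knocked a few centimetres aside while the robot is not near it.
Once in a run the grip may slacken for a moment while it holds something.
It also fails if it takes over 210 s, if anything falls off the work surface, if the arm or the gripper's body presses on something with over 40 N, if the wrist force passes 120 N, or if a joint passes its speed limit or range.

### The arm

A 6-joint arm with a two-finger parallel gripper is mounted at the origin on the work surface; the furniture and walls round the work are solid. World frame = base frame: x ahead of the robot, y to its left, z up, the work surface at z = 0. Lengths are in m, angles in rad, forces in N, time in s.
With the tool pointing down it reaches from about 0.4 to 0.825 m from the base axis. Payload 7 kg.
Tool frame: the origin (TCP) lies between the finger pads; the fingertips stand 11 mm ahead of it and the grasp point (between the pads) lies 8 mm behind it (arm.tips_ahead is the distance from the TCP to the fingertips, in m); z points along the fingers, x is the direction in which the jaws open and shut, and the axes are right-handed (so a half turn about z gives the same grasp; the last joint's range is limited). The gripper opens to 88 mm and grips with 3 to 60 N. Pads are 19 mm wide; open, the fingers measure 130 mm over their backs; the gripper's body (78 mm by 193 mm) begins 47 mm behind the grasp point.
Start: joints at [-1.05, 0.359, 0.012, 0, -1.224, -0.288], TCP at [0.156, -0.657, 0.238] pointing down, gripper open.
Joint ranges: [-3.07, 3.07], [-1.43, 2.12], [-1.02, 1.25], [-3.03, 1.67], [-3.05, -0], [-3.03, 3.03]. Speed limits (rad/s): [2.39, 2.39, 3.01, 3.14, 3.14, 3.14].

### API

Orientations are given as [roll, pitch, yaw] about the fixed x, y, z axes, in that order (R = Rz(yaw) Ry(pitch) Rx(roll)).
In Python, from station import arm, optics, finder gives the robot as it stands. The module is installed in compiled form; this text tells all that it offers.
- The arm moves only by the tool apply_moves, never from a script. Its argument "increments" is one flat list of numbers, 6 for each row, row after row: the shift along the world's x, y, z in m, then the turn, a rotation vector about the world's x, y, z in rad. In form: [tx, ty, tz, rx, ry, rz, tx, ty, tz, rx, ry, rz, ...]. A call has 1 to 20 rows; each row shifts and turns the pose as measured when the row begins; what a row does not reach is not made up. A row lasts 1/12 s, in which the tool goes at most 41.7 mm and 7.16 degrees, less where a joint would pass 70% of its speed; a pose out of reach is approached as far as the arm can. A call with a gripper value outside its range is refused whole. "hand" is the closure, from 0 (fully open) to 1 (shut), set as the call begins (left out, the last holds). The fingers move at their own pace and stop on an object; "force" is the grip in N (left out, the last holds). Time passes only in rows, so rows that do not move let the fingers close. It gives the time, the measured TCP pose, the force and the opening at its end, in the units of the state.
- arm.get_state(): the state, without advancing time (a new reading comes with each control period).
- optics.grab_frame(name): name is "scene" or "top" or "wrist"; returns the picture (400x640x3 uint8, red, green, blue); there is no depth.
- optics.camera_model(name): a dict with "fx", "fy", "cx", "cy" (pixels), "world_to_cam" (4x4, takes a point from world to camera coordinates); the wrist camera has in their place "T_tool_cam" (4x4, takes a point from camera to tool coordinates, whose origin is the TCP and whose axes are the tool frame's). Camera axes: x right, y up, looking along -z (the intrinsics and any distortion apply to the point x, -y, -z); pixel columns grow to the right and rows downward; lengths in m; the calibration is good to about 2 mm. A picture is of the moment at which its call begins: read the wrist's pose just before it. camera_model takes no time and is no camera call.
- arm.job_done(): hands the job in, once; it reports no verdict.
Trained networks look in the newest picture that a camera, given by its name, has taken for a name from the list of things; names that differ only in an ending like _2 or _b are one class to them, and where a whole thing is asked for, a point or a joint stands for the part that bears it (a point fixed in the world has none). Each returns a list of dicts, best first, with "conf" (0 to 1); they miss things now and then, are a little off and sometimes report something else, mostly with a low value. They report only what shows in the picture. A call takes as long as a camera call. They do not tell look-alikes from the thing itself.
- finder.find_in(camera, name): "box" ([left, top, right, bottom] in pixels, round what is visible of it).
- finder.landmark_of(camera, name): "point" ([column, row] in pixels: a listed point, or the origin of a listed thing).
The state is a dict: "t": time; "q": joint angles; "qd": joint speeds; "joint_efforts": joint torques, N m; "eef_pos": TCP position; "ee_rot": TCP orientation; "force": force on the tool from outside, world axes, zero at the start; "moment": the same for the moment, N m; "width": finger opening in m.
Only numpy, scipy, OpenCV 4.12 (cv2) and the standard library are available. Lean on these libraries where they do the work, as an engineer would, in place of code of your own. Each camera call takes 0.05 s, during which the arm holds its last target. There are 200 camera calls.

## Working session

There is one attempt and no reset: what is moved stays moved. The work goes in short steps, Python scripts to look and compute and a tool call to move; the robot and the scene stay as the last step left them, time stands still between calls to the robot, and variables do not carry over. Pictures are saved under pics/ and viewed, about 12 in all and at most 16, crops included, and the job is handed in when it is done.

Besides the shell and the picture viewer there is one more tool, called after "Call:" as name(argument=value, ...) on one line, values as JSON. apply_moves: Moves the arm, as the interface text tells. Its arguments: {"type":"object","properties":{"increments":{"type":"array"},"hand":{"type":"number"},"force":{"type":"number"}},"required":["increments"]}

```bash
mkdir -p pics
cat > h.py <<'E'
import numpy as np, cv2
from station import arm, optics, finder
from scipy.spatial.transform import Rotation as R
def pose():
    s=arm.get_state(); T=np.eye(4); T[:3,:3]=R.from_euler('xyz',s['ee_rot']).as_matrix(); T[:3,3]=s['eef_pos']; return T
def cam(name,T=None):
    m=optics.camera_model(name)
    W=np.array(m['world_to_cam']) if 'world_to_cam' in m else np.linalg.inv((pose() if T is None else T)@np.array(m['T_tool_cam']))
    return m,W
def ray(name,px,z,T=None):
    m,W=cam(name,T); C=np.linalg.inv(W)
    d=C[:3,:3]@np.array([(px[0]-m['cx'])/m['fx'],-(px[1]-m['cy'])/m['fy'],-1]); o=C[:3,3]
    return o+d*(z-o[2])/d[2]
def proj(name,p,T=None):
    m,W=cam(name,T); c=W[:3,:3]@np.array(p)+W[:3,3]
    return np.array([m['cx']+m['fx']*c[0]/-c[2], m['cy']+m['fy']*c[1]/c[2]])
def snap(name,fn=None):
    im=optics.grab_frame(name)
    if fn: cv2.imwrite('pics/'+fn,im[:,:,::-1])
    return im
E
python3 - <<'E'
from h import *
np.set_printoptions(precision=3,suppress=True)
a=snap('top','top.png');b=snap('scene','scene.png')
print(optics.camera_model('top')); print(optics.camera_model('scene')); print(optics.camera_model('wrist'))
Z=dict(stand=0,stand_hole=.045,stand_seat=.082,column_top=.16,pin_mid=.01,pin_grip=.01,disc_tan_mid=.007,disc_grey_mid=.007,disc_cream_mid=.007,disc_green_mid=.007,sanding_block=0,wax_tin=0)
for n,z in Z.items():
  for c in('top','scene'):
    r=finder.landmark_of(c,n)
    print(n,c,[(round(x['conf'],2),np.round(x['point']),ray(c,x['point'],z)) for x in r[:3]])
E
```

```text
{'fx': 364.6526727444572, 'fy': 364.6526727444572, 'cx': 320.7926587768382, 'cy': 193.70713066598952, 'world_to_cam': array([[ 0.021, -0.999,  0.038, -0.026],
       [ 0.983,  0.028,  0.183, -0.515],
       [-0.183,  0.033,  0.982, -1.018],
       [ 0.   ,  0.   ,  0.   ,  1.   ]])}
{'fx': 444.3026612736061, 'fy': 444.3026612736061, 'cx': 317.7175357759866, 'cy': 201.73605866858364, 'world_to_cam': array([[-0.773, -0.634, -0.022,  0.399],
       [ 0.391, -0.503,  0.771, -0.297],
       [-0.5  ,  0.587,  0.637, -1.155],
       [ 0.   ,  0.   ,  0.   ,  1.   ]])}
{'fx': 343.66848705049586, 'fy': 343.66848705049586, 'cx': 320.9737925770439, 'cy': 197.07070774034605, 'T_tool_cam': array([[ 1.   , -0.   , -0.   , -0.001],
       [-0.   , -0.964, -0.265, -0.07 ],
       [-0.   ,  0.265, -0.964, -0.148],
       [ 0.   ,  0.   ,  0.   ,  1.   ]])}
stand top [(0.76, array([333., 204.]), array([ 0.493, -0.051,  0.   ]))]
stand scene []
stand_hole top [(0.82, array([335., 204.]), array([ 0.485, -0.056,  0.045]))]
stand_hole scene [(0.6, array([337., 216.]), array([ 0.483, -0.057,  0.045]))]
sta
[... 863 characters left out ...]
y([236., 197.]), array([0.505, 0.241, 0.007]))]
disc_grey_mid scene [(0.88, array([265., 282.]), array([0.497, 0.257, 0.007])), (0.64, array([298., 258.]), array([0.486, 0.131, 0.007])), (0.47, array([329., 225.]), array([ 0.502, -0.039,  0.007]))]
disc_cream_mid top []
disc_cream_mid scene [(0.55, array([266., 314.]), array([0.419, 0.331, 0.007]))]
disc_green_mid top []
disc_green_mid scene []
sanding_block top [(0.65, array([292., 243.]), array([0.374, 0.069, 0.   ]))]
sanding_block scene [(0.85, array([341., 263.]), array([0.378, 0.06 , 0.   ]))]
wax_tin top [(0.9, array([254., 162.]), array([0.619, 0.195, 0.   ]))]
wax_tin scene [(0.53, array([251., 250.]), array([0.628, 0.188, 0.   ]))]
```

Run:
```python
import cv2,numpy as np
a=cv2.imread('pics/top.png')[110:310,150:450]; a=cv2.resize(a,(800,533),interpolation=cv2.INTER_CUBIC)
b=cv2.imread('pics/scene.png')[110:350,200:480]; b=cv2.resize(b,(700,600),interpolation=cv2.INTER_CUBIC)
cv2.imwrite('pics/topc.png',a);cv2.imwrite('pics/scenec.png',b)
```

```text
(no output)
```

View pics/topc.png

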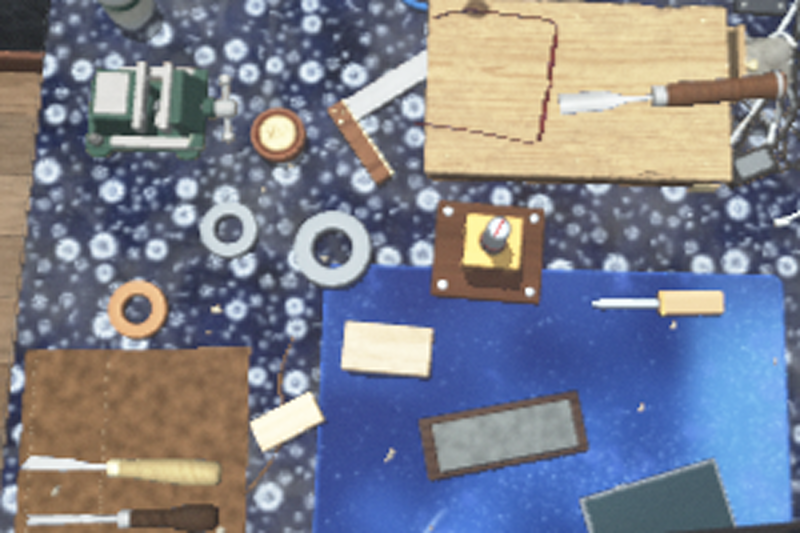

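View pics/scenec.png

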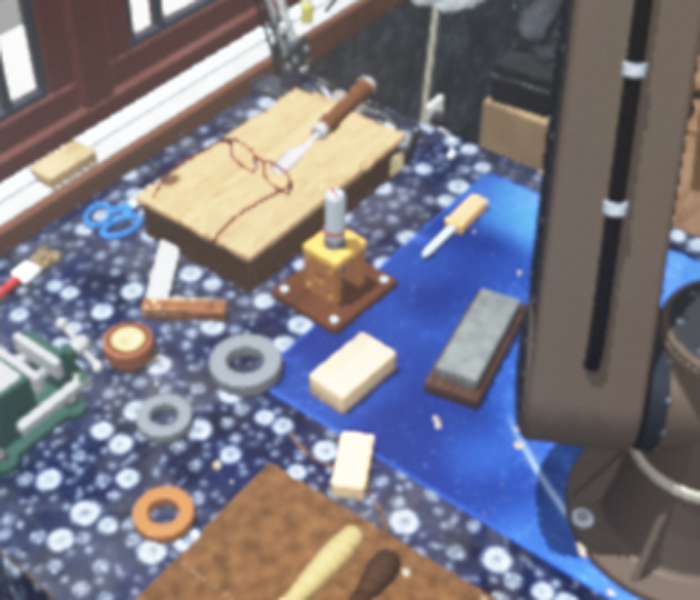

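Top view (800×533 crop): the discs are tan at (137,308), small grey at (228,229) and large grey at (332,248). The large ring is about 82 mm across and the small one about 63 mm, so the small one (world about (0.50,0.25)) is the real grey disc. The stand is at (490,250), and the pin at (655,302) has its tip toward +y. There are no cream or green discs. I'll move over the stand next.

Call:
apply_moves(increments=[0.01,0.02,0.035,0,0,0,0.01,0.02,0.035,0,0,0,0.03,0.025,0,0,0,0,0.03,0.025,0,0,0,0,0.03,0.025,0,0,0,0,0.03,0.025,0,0,0,0,0.03,0.025,0,0,0,0,0.03,0.025,0,0,0,0,0.03,0.025,0,0,0,0,0.03,0.025,0,0,0,0,0.03,0.025,0,0,0,0,0.02,0.035,0,0,0,0,0.01,0.035,0,0,0,0,0.01,0.035,0,0,0,0,0.01,0.035,0,0,0,0,0.005,0.035,0,0,0,0,0.005,0.035,0,0,0,0,0.0,0.03,0,0,0,0])

```text
t: 2.8
eef_pos: [0.5162, -0.1308, 0.3092]
ee_rot: [3.14, 0.0, 1.794]
force: [1.7, 0.2, 0.2]
width: 0.0877
```

Run:
```python
from h import *
s=arm.get_state(); print(s['t'],np.round(s['q'],3),s['eef_pos'],s['ee_rot'],s['force']); print(np.round(pose(),3))
```

```text
2.8 [ 0.12   0.081 -0.186  0.    -1.302 -1.468] [ 0.51623115 -0.13077659  0.30921806] [3.13955471e+00 3.90642092e-04 1.79362962e+00] [1.73857063 0.17296119 0.15343466]
[[-0.221  0.975  0.002  0.516]
 [ 0.975  0.221  0.    -0.131]
 [-0.     0.002 -1.     0.309]
 [ 0.     0.     0.     1.   ]]
```

Call:
apply_moves(increments=[-0.013,0.04,0,0,0,0,-0.013,0.04,-0.0,0,0,0,0,0,0,0,0,0,0,0,0,0,0,0])

```text
t: 3.13
eef_pos: [0.4905, -0.0446, 0.3095]
ee_rot: [3.138, -0.0, 1.802]
force: [0.4, -0.4, 0.0]
width: 0.0875
```

Run:
```python
from h import *
T=pose(); im=snap('wrist','w1.png'); np.save('T1.npy',T)
print(np.round(T,3).tolist(), arm.get_state()['t'])
Z=dict(stand=0,stand_hole=.045,stand_seat=.082,column_top=.16)
for n,z in Z.items():
    r=finder.landmark_of('wrist',n); print(n,[(round(x['conf'],2),np.round(x['point']),np.round(ray('wrist',x['point'],z,T),3)) for x in r[:2]])
cv2.imwrite('pics/w1c.png',cv2.resize(im[100:400,120:520,::-1],(800,600),interpolation=cv2.INTER_CUBIC))
```

```text
[[-0.229, 0.973, 0.004, 0.49], [0.973, 0.229, 0.001, -0.045], [0.0, 0.004, -1.0, 0.31], [0.0, 0.0, 0.0, 1.0]] 3.1833
stand [(0.56, array([318., 157.]), array([ 0.493, -0.049,  0.   ]))]
stand_hole [(0.81, array([317., 162.]), array([ 0.492, -0.05 ,  0.045])), (0.35, array([613., 171.]), array([0.421, 0.304, 0.045]))]
stand_seat [(0.76, array([318., 169.]), array([ 0.493, -0.049,  0.082]))]
column_top [(0.62, array([317., 188.]), array([ 0.495, -0.048,  0.16 ]))]
```

View pics/w1c.png

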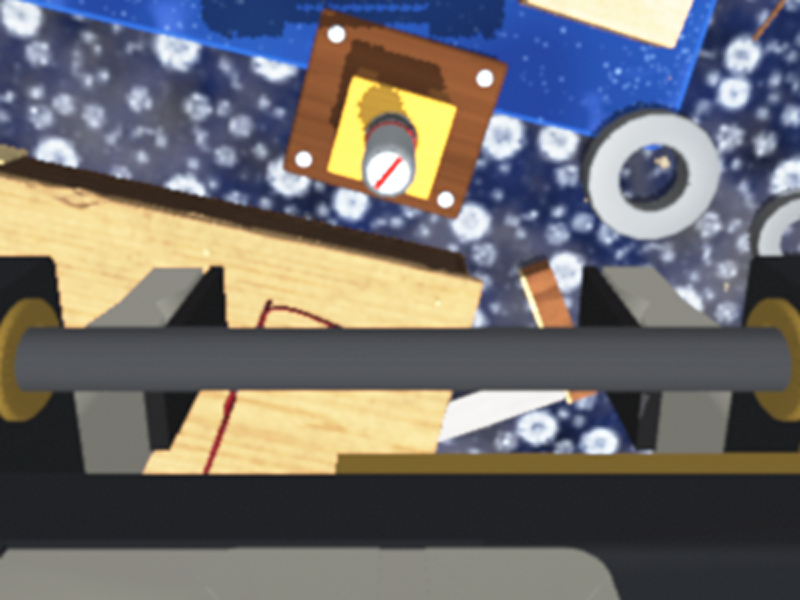

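Run:
```python
from h import *
T=np.load('T1.npy'); im=cv2.imread('pics/w1.png'); 
# bolts z~0.012-0.014
b=[ray('wrist',(120+x/2,100+y/2),.013,T)[:2] for x,y in((337,34),(485,78),(445,200),(304,159))]
print('bolts',np.round(b,4).tolist(),'c',np.mean(b,0)); d=[b[1]-b[0],b[2]-b[3]]; print('yaw',[np.arctan2(-v[0],v[1]) for v in d],[np.arctan2((b[i]-b[j])[1],(b[i]-b[j])[0]) for i,j in((3,0),(2,1))])
s=[ray('wrist',(120+x/2,100+y/2),.082,T)[:2] for x,y in((353,76),(457,106),(432,200),(328,176))]
print('seat',np.round(s,4).tolist(),'c',np.mean(s,0)); d=[s[1]-s[0],s[2]-s[3]]; print('yaw',[np.arctan2(-v[0],v[1]) for v in d],[np.arctan2((s[i]-s[j])[1],(s[i]-s[j])[0]) for i,j in((3,0),(2,1))])
c=(np.mean(s,0)+np.mean(b,0))/2
for z in(.082,.09,.1,.11,.14,.145,.15,.155,.16,.165,.17): print(z,(proj('wrist',[*c,z],T)-[120,100])*2, [ (proj('wrist',[c[0]-.013,c[1],z],T)-[120,100])*2])
h=cv2.cvtColor(im,cv2.COLOR_BGR2HSV).astype(int); m=((h[...,0]<8)|(h[...,0]>172))&(h[...,1]>110)&(h[...,2]>80)
ys,xs=np.nonzero(m[140:205,285:345]); print([(x*2+330,y*2+80) for x,y in zip(xs,ys)])
c=im[135:205,270:350]; cv2.imwrite('pics/w1d.png',cv2.resize(c,(800,700)[0:2] and (686,600),interpolation=cv2.INTER_CUBIC))
```

```text
bolts [[0.45, -0.0973], [0.4552, 0.0006], [0.54, -0.0044], [0.534, -0.1021]] c [ 0.49481061 -0.05078736]
yaw [np.float64(-0.05311435352829989), np.float64(-0.06159420912562068)] [np.float64(-0.05697720155072541), np.float64(-0.05886008160327176)]
seat [[0.4654, -0.0789], [0.4683, -0.0201], [0.5234, -0.0205], [0.5231, -0.0809]] c [ 0.49503682 -0.05009336]
yaw [np.float64(-0.048884111431971085), np.float64(-0.004215141525984648)] [np.float64(-0.03410455865878469), np.float64(-0.008174041091291395)]
0.082 [391.9761367  140.17049654] [array([397.29908645, 117.51669845])]
0.09 [391.77901002 143.01253042] [array([397.21093546, 119.91333675])]
0.1 [391.52086507 146.73428281] [array([397.09544888, 123.05317163])]
0.11 [391.24868698 150.65835512] [array([396.97362347, 126.36534571])]
0.14 [390.33549502 163.82411467] [array([396.5644272 , 137.49052355])]
0.145 [390.16729506 166.24910334] [array([396.48898091, 139.54174811])]
0.15 [389.99396562 168.74804542] [array([396.41120874, 141.65620819])]
0.155 [389.8152684  171.32437626] [array([396.33100146, 143.83687373])]
0.16 [389.63095014 173.98174
[... 1406 characters left out ...]
.int64(390), np.int64(170)), (np.int64(386), np.int64(172)), (np.int64(388), np.int64(172)), (np.int64(384), np.int64(174)), (np.int64(386), np.int64(174)), (np.int64(388), np.int64(174)), (np.int64(382), np.int64(176)), (np.int64(384), np.int64(176)), (np.int64(386), np.int64(176)), (np.int64(382), np.int64(178)), (np.int64(384), np.int64(178)), (np.int64(378), np.int64(180)), (np.int64(380), np.int64(180)), (np.int64(382), np.int64(180)), (np.int64(376), np.int64(182)), (np.int64(378), np.int64(182)), (np.int64(380), np.int64(182)), (np.int64(332), np.int64(184)), (np.int64(376), np.int64(184)), (np.int64(378), np.int64(184)), (np.int64(376), np.int64(186)), (np.int64(378), np.int64(186))]
```

View pics/w1d.png

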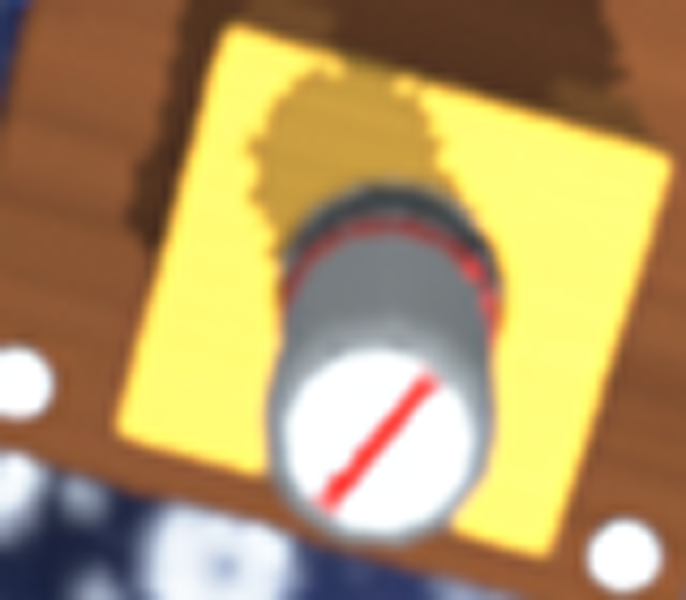

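Run:
```python
from h import *
c=np.array([.495,-.0505]); yaw=-.057; Rz=R.from_euler('z',yaw).as_matrix()
im=cv2.imread('pics/scene.png'); h=cv2.cvtColor(im,cv2.COLOR_BGR2HSV).astype(int)
m=((h[...,0]<8)|(h[...,0]>172))&(h[...,1]>60)&(h[...,2]>80)
ys,xs=np.nonzero(m[180:215,322:348]); print(sorted((int(y)+180,int(x)+322,*map(int,h[y+180,x+322])) for y,x in zip(ys,xs)))
C=np.linalg.inv(cam('scene')[1])[:3,3]; u=C[:2]-c; u/=np.linalg.norm(u)
print('seat corners',[np.round(proj('scene',[*(c+(Rz@[sx*.027,sy*.029,0])[:2]),.082]),1).tolist() for sx in(-1,1) for sy in(-1,1)])
for th in(7.48,10.62,4.34):
  dz=.012*th/2/np.pi; print(th,'band',[np.round(proj('scene',[*(c+.013*u),z+dz]),1) for z in(.082,.084,.086)],'top',np.round(proj('scene',[*c,.14+dz]),1),'topcam',np.round(proj('top',[*c,.14+dz]),1))
cv2.imwrite('pics/sc2.png',cv2.resize(im[170:240,300:370],(600,600),interpolation=cv2.INTER_CUBIC))
```

```text
[(204, 332, 176, 61, 172), (204, 333, 178, 61, 171), (204, 334, 178, 65, 172)]
seat corners [[345.6, 205.7], [333.3, 215.0], [332.5, 198.5], [320.2, 207.4]]
7.48 band [array([332.9, 205.7]), array([332.9, 205.2]), array([332.9, 204.7])] top [332.9 188.2] topcam [336.4 194.5]
10.62 band [array([332.9, 204.2]), array([332.9, 203.7]), array([332.9, 203.2])] top [332.9 186.6] topcam [336.6 194. ]
4.34 band [array([332.9, 207.2]), array([332.9, 206.7]), array([332.9, 206.2])] top [332.9 189.7] topcam [336.2 194.9]
```

View pics/sc2.png

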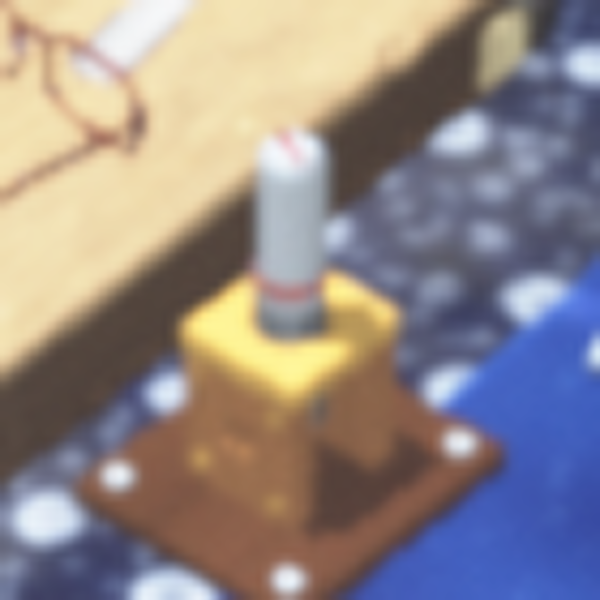

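Seen obliquely, the red band is at crop (290,290) and the column foot at (290,340), so the band is about 21 mm above the seat. With the line direction, that gives θ ≈ 10.6 rad. I'll wind the wrist counter-clockwise first, then grip and screw down.

Call:
apply_moves(increments=[0.002,-0.003,0,0,0,0.12,0.002,-0.003,0,0,0,0.12,0,0,0,0,0,0.12,0,0,0,0,0,0.12,0,0,0,0,0,0.12,0,0,0,0,0,0.12,0,0,0,0,0,0.12,0,0,0,0,0,0.12,0,0,0,0,0,0.12,0,0,0,0,0,0.12,0,0,0,0,0,0.12,0,0,0,0,0,0.12,0,0,0,0,0,0.12,0,0,0,0,0,0.12,0,0,0,0,0,0.12,0,0,0,0,0,0.12,0,0,0,0,0,0.12,0,0,0,0,0,0.12,0,0,0,0,0,0.12,0,0,0,0,0,0.12])

```text
t: 5.05
eef_pos: [0.4973, -0.0818, 0.3031]
ee_rot: [-3.141, -0.01, -2.022]
force: [-0.2, 0.8, 0.0]
width: 0.0878
```

Call:
apply_moves(increments=[0,0,0,0,0,0.12,0,0,0,0,0,0.12,0,0,0,0,0,0.12,0,0,0,0,0,0.12,0,0,0,0,0,0.12,0,0,0,0,0,0.12,0,0,0,0,0,0.12,0,0,0,0,0,0.12,0,0,0,0,0,0.12,0,0,0,0,0,0.12,0,0,0,0,0,0.12,0,0,0,0,0,0.12,0,0,0,0,0,0.12,0,0,0,0,0,0.12,0,0,0,0,0,0.12,0,0,0,0,0,0.12])

```text
t: 6.38
eef_pos: [0.4978, -0.105, 0.298]
ee_rot: [3.133, -0.008, -0.043]
force: [-0.1, 0.5, 0.2]
width: 0.0876
```

Run:
```python
from h import *
s=arm.get_state(); print(s['t'],np.round(s['q'],3),s['eef_pos'],s['ee_rot'],s['force'],s['moment'])
```

```text
6.3833 [ 0.187  0.04  -0.26   0.011 -1.265  2.908] [ 0.49778536 -0.10496857  0.29796468] [ 3.1327243  -0.00798222 -0.04321771] [-0.07422409  0.52113768  0.24516191] [-0.10111218  0.11686883 -0.01402098]
```

Call:
apply_moves(increments=[-0.0,0.03,0,0.0086,0.008,0,-0.0028,0.0245,-0.02,0,0,0,0,0,-0.03,0,0,0,0,0,-0.02,0,0,0,0,0,0,0,0,0])

```text
t: 6.8
eef_pos: [0.4963, -0.0556, 0.2262]
ee_rot: [3.141, -0.001, -0.045]
force: [-0.5, -0.3, -0.0]
width: 0.0873
```

Run:
```python
from h import *
T=pose(); im=snap('wrist','w2.png')
s=arm.get_state(); print(s['t'],np.round(s['q'],3),s['eef_pos'],s['ee_rot'],s['force'])
for n,z in dict(stand_seat=.082,column_top=.16).items():
    r=finder.landmark_of('wrist',n); print(n,[(round(x['conf'],2),np.round(x['point']),np.round(ray('wrist',x['point'],z,T),4)) for x in r[:2]])
```

```text
6.85 [ 2.830e-01  7.400e-02 -3.820e-01  2.000e-03 -1.113e+00  2.813e+00] [ 0.49699425 -0.05588546  0.22789009] [ 3.14059420e+00 -2.67392139e-03 -4.45389071e-02] [ 0.13879871 -0.24120224  0.90314175]
stand_seat [(0.87, array([319., 183.]), array([ 0.4966, -0.0531,  0.082 ]))]
column_top [(0.79, array([314., 210.]), array([ 0.4937, -0.0532,  0.16  ]))]
```

Call:
apply_moves(increments=[-0.0015,0.0045,-0.03,0,0.002,0,0,0,-0.03,0,0,0,0,0,-0.03,0,0,0,0,0,-0.005,0,0,0,0,0,0,0,0,0])

```text
t: 7.37
eef_pos: [0.5045, -0.0531, 0.1429]
ee_rot: [-3.14, -0.022, -0.048]
force: [0.4, 0.7, 1.7]
width: 0.0876
```

Call:
apply_moves(increments=[-0.0095,0.002,-0.008,0,0.022,0,0,0,-0.002,0,0,0,0,0,0,0,0,0])

```text
t: 7.62
eef_pos: [0.4971, -0.0512, 0.1369]
ee_rot: [-3.14, -0.004, -0.048]
force: [-0.0, -0.3, 0.1]
width: 0.0878
```

Call:
apply_moves(increments=[-0.002,0,-0.004,0,0.004,0,0,0,0,0,0,0])

```text
t: 7.78
eef_pos: [0.4962, -0.051, 0.1347]
ee_rot: [-3.139, -0.003, -0.048]
force: [0.1, 0.2, 0.2]
width: 0.0875
```

Call:
apply_moves(increments=[0,0,0,0,0,0,0,0,0,0,0,0,0,0,0,0,0,0,0,0,0,0,0,0,0,0,0,0,0,0,0,0,0,0,0,0], hand=1, force=40)

```text
t: 8.28
eef_pos: [0.4973, -0.0507, 0.1365]
ee_rot: [-3.139, -0.006, -0.047]
force: [-0.5, -0.0, -0.8]
width: 0.0534
```

Call:
apply_moves(increments=[-0.001,0,-0.002,0,0.003,0,-0.001,0,-0.001,0,0.001,0,0,0,0,0,0,0,0,0,0,0,0,0,0,0,0,0,0,0,0,0,0,0,0,0,0,0,0,0,0,0])

```text
t: 8.87
eef_pos: [0.4935, -0.0509, 0.133]
ee_rot: [-3.14, 0.002, -0.047]
force: [-0.9, 0.4, 0.6]
width: 0.0251
```

Call:
apply_moves(increments=[0,0,-0.0002,0,0,-0.1,0,0,-0.0002,0,0,-0.1,0,0,-0.0002,0,0,-0.1,0,0,-0.0002,0,0,-0.1,0,0,-0.0002,0,0,-0.1,0,0,-0.0002,0,0,-0.1])

```text
t: 9.37
eef_pos: [0.4935, -0.051, 0.1318]
ee_rot: [-3.14, 0.001, -0.67]
force: [-1.6, 0.5, 1.2]
width: 0.0252
```

Call:
apply_moves(increments=[0,0,-0.0002,0,0,-0.12,0,0,-0.0002,0,0,-0.12,0,0,-0.0002,0,0,-0.12,0,0,-0.0002,0,0,-0.12,0,0,-0.0002,0,0,-0.12,0,0,-0.0002,0,0,-0.12,0,0,-0.0002,0,0,-0.12,0,0,-0.0002,0,0,-0.12,0,0,-0.0002,0,0,-0.12,0,0,-0.0002,0,0,-0.12,0,0,-0.0002,0,0,-0.12,0,0,-0.0002,0,0,-0.12,0,0,-0.0002,0,0,-0.12,0,0,-0.0002,0,0,-0.12,0,0,-0.0002,0,0,-0.12,0,0,-0.0002,0,0,-0.12,0,0,-0.0002,0,0,-0.12,0,0,-0.0002,0,0,-0.12])

```text
t: 10.87
eef_pos: [0.4925, -0.0515, 0.1275]
ee_rot: [3.141, -0.002, -2.92]
force: [-0.2, 0.8, 1.7]
width: 0.0252
```

Call:
apply_moves(increments=[0,0,-0.0002,0,0,-0.12,0,0,-0.0002,0,0,-0.12,0,0,-0.0002,0,0,-0.12,0,0,-0.0002,0,0,-0.12,0,0,-0.0002,0,0,-0.12,0,0,-0.0002,0,0,-0.12,0,0,-0.0002,0,0,-0.12,0,0,-0.0002,0,0,-0.12,0,0,-0.0002,0,0,-0.12,0,0,-0.0002,0,0,-0.12,0,0,-0.0002,0,0,-0.12,0,0,-0.0002,0,0,-0.12,0,0,-0.0002,0,0,-0.12,0,0,-0.0002,0,0,-0.12,0,0,-0.0002,0,0,-0.12,0,0,-0.0002,0,0,-0.12,0,0,-0.0002,0,0,-0.12,0,0,-0.0002,0,0,-0.12,0,0,0,0,0,-0.12])

```text
t: 12.45
eef_pos: [0.493, -0.051, 0.1231]
ee_rot: [3.14, -0.001, 0.988]
force: [-1.1, 0.5, -1.4]
width: 0.0249
```

Run:
```python
from h import *
s=arm.get_state(); print(s['t'],np.round(s['q'],3),s['eef_pos'],s['ee_rot'],s['force'],s['moment'])
```

```text
12.45 [ 0.295  0.173 -0.534  0.    -0.861 -2.449] [ 0.49296467 -0.05099437  0.12309444] [ 3.14005915e+00 -1.42156098e-03  9.87808365e-01] [-1.1372211   0.50808907 -1.35627444] [0.08266189 0.23466845 0.01980365]
```

Call:
apply_moves(increments=[0,0,0,0,0,0,0,0,0,0,0,0,0,0,0.0,0,0,0,0,0,0.02,0,0,0,0,0,0.03,0,0,0,0,0,0.03,0,0,0,0,0,0.03,0,0,0,0,0,0.03,0,0,0,0,0.0015,0,0,0,0.12,0,0.0015,0,0,0,0.12,0,0.0015,0,0,0,0.12,0,0.0015,0,0,0,0.12,0,0.0015,0,0,0,0.12,0,0.0015,0,0,0,0.12,0,0.0015,0,0,0,0.12,0,0.0015,0,0,0,0.12,0,0.0015,0,0,0,0.12,0,0.0015,0,0,0,0.12,0,0.0015,0,0,0,0.12,0,0.0015,0,0,0,0.12], hand=0)

```text
t: 14.12
eef_pos: [0.4936, -0.0332, 0.2721]
ee_rot: [3.132, 0.001, 2.508]
force: [-0.7, -0.5, 0.4]
width: 0.0879
```

Run:
```python
from h import *
T=pose(); np.save('T3.npy',T); im=snap('wrist','w3.png')
s=arm.get_state(); print(s['t'],np.round(s['q'],3),s['eef_pos'],s['ee_rot'])
c=[.4935,-.051]
p=proj('wrist',[*c,.15],T); print(p)
x,y=np.round(p).astype(int)
h=cv2.cvtColor(im,cv2.COLOR_RGB2HSV).astype(int); m=((h[...,0]<8)|(h[...,0]>172))&(h[...,1]>90)&(h[...,2]>150)
ys,xs=np.nonzero(m[y-14:y+15,x-14:x+15]); P=np.array([ray('wrist',(a+x-14,b+y-14),.15,T)[:2] for a,b in zip(xs,ys)]); print(len(P))
q=P-P.mean(0); d=np.linalg.svd(q)[2][0]; print('mean',P.mean(0),'theta mod pi',(np.arctan2(d[1],d[0])-np.pi/2+.057)%np.pi)
cv2.imwrite('pics/w3c.png',cv2.resize(im[max(0,y-60):y+60,x-70:x+70,::-1],(700,600),interpolation=cv2.INTER_CUBIC))
```

```text
14.1667 [ 0.328  0.031 -0.322 -0.005 -1.209 -0.95 ] [ 0.49365762 -0.03301916  0.27208579] [3.13160433e+00 1.50736117e-03 2.51759368e+00]
[310.19147393 174.59947565]
61
mean [ 0.49370099 -0.05189557] theta mod pi 2.2549024593305296
```

View pics/w3c.png

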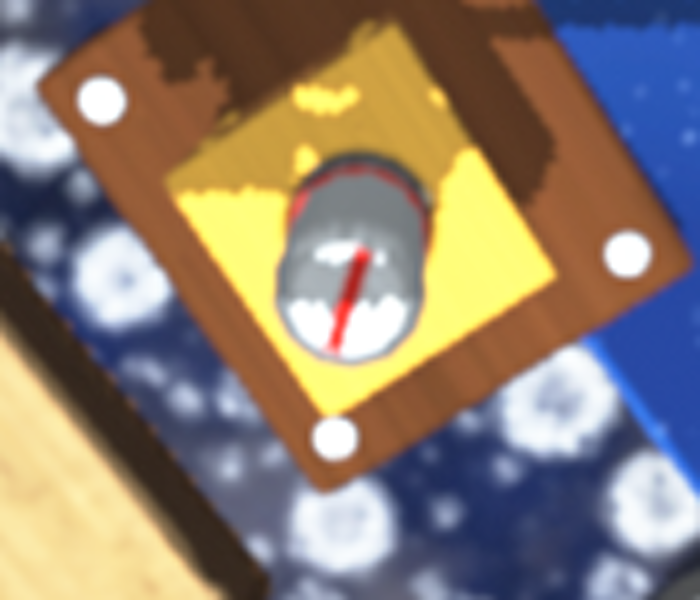

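Run:
```python
from h import *
T=np.load('T3.npy'); c=np.array([.4935,-.051]); C=(T@np.array(optics.camera_model('wrist')['T_tool_cam']))[:3,3]
u=C[:2]-c; u/=np.linalg.norm(u)
f=lambda p:np.round((proj('wrist',p,T)-[310-70,175-60]+.5)*5,1)
print('foot',f([*(c+.013*u),.082]))
for th in(2.255,5.396):
  dz=.012*th/2/np.pi; print(th,'band',[f([*(c+.013*u),z+dz]) for z in(.082,.086)],'top',f([*c,.14+dz]))
yaw=-.057
print('seat',[f([*(c+(R.from_euler('z',yaw).as_matrix()@[a*.027,b*.029,0])[:2]),.082]) for a in(-1,1) for b in(-1,1)])
```

```text
foot [374.4 163.1]
2.255 band [array([374., 166.]), array([373.5, 168.9])] top [354.6 293.1]
5.396 band [array([373.3, 170.3]), array([372.8, 173.3])] top [353.4 300.9]
seat [array([398.8,  26.4]), array([557.4, 275.7]), array([168.7, 179.4]), array([332.3, 417.2])]
```

Call:
apply_moves(increments=[0,0.0,0,0,0,0.12,0,0.0005,0,0,0,0.12,0,0.0005,0,0,0,0.12,0,0.0005,0,0,0,0.12,0,0.0005,0,0,0,0.12,0,0.0005,0,0,0,0.12,0,0.0005,0,0,0,0.12,0,0.0005,0,0,0,0.12,0,0.0005,0,0,0,0.12,0,0.0005,0,0,0,0.12,0,0.0005,0,0,0,0.12,0,0.0005,0,0,0,0.12,0,0.0005,0,0,0,0.12,0,0.0005,0,0,0,0.12,0,0.0005,0,0,0,0.12,0,0.0005,0,0,0,0.12,0,0.0005,0,0,0,0.12,0,0.0005,0,0,0,0.12,0,0.0005,0,0,0,0.12,0,0.0005,0,0,0,0.12])

```text
t: 15.83
eef_pos: [0.4948, -0.024, 0.2723]
ee_rot: [3.133, 0.004, -1.284]
force: [0.5, 0.2, -0.9]
width: 0.0881
```

Call:
apply_moves(increments=[0,0.0,0,0,0,0.12,0,0.0005,0,0,0,0.12,0,0.0005,0,0,0,0.12,0,0.0005,0,0,0,0.12,0,0.0005,0,0,0,0.12,0,0.0005,0,0,0,0.12,0,0.0005,0,0,0,0.12,0,0.0005,0,0,0,0.12,0,0.0005,0,0,0,0.12,0,0,0,0,0,0])

```text
t: 16.67
eef_pos: [0.4954, -0.0202, 0.2724]
ee_rot: [3.134, 0.003, -0.153]
force: [-1.0, 0.2, -0.1]
width: 0.0875
```

Run:
```python
from h import *
s=arm.get_state(); print(s['t'],np.round(s['q'],3),s['eef_pos'],s['ee_rot'])
```

```text
16.6667 [ 0.361  0.039 -0.317  0.006 -1.221  2.626] [ 0.49535781 -0.02024572  0.27240131] [ 3.13392885e+00  2.61408946e-03 -1.53223273e-01]
```

Call:
apply_moves(increments=[-0.002,-0.031,-0.02,0.007,-0.003,0,0,0,-0.03,0,0,0,0,0,-0.03,0,0,0,-0.001,0,-0.025,0,0.002,0,-0.001,0,-0.01,0,0.002,0,0,0,0,0,0,0])

```text
t: 17.17
eef_pos: [0.4927, -0.0531, 0.1555]
ee_rot: [-3.14, -0.003, -0.18]
force: [-0.3, 0.7, 1.0]
width: 0.0878
```

Call:
apply_moves(increments=[0,0.002,-0.015,0,0.003,0,0,0,-0.012,0,0.0,0,0,0,-0.003,0,0,0,0,0,0,0,0,0], hand=0.5)

```text
t: 17.5
eef_pos: [0.4942, -0.0511, 0.1266]
ee_rot: [-3.14, -0.002, -0.193]
force: [0.3, 0.6, -0.0]
width: 0.0666
```

Call:
apply_moves(increments=[-0.001,0,-0.003,0,0.002,0,0,0,0,0,0,0,0,0,0,0,0,0,0,0,0,0,0,0,0,0,0,0,0,0,0,0,0,0,0,0,0,0,0,0,0,0,0,0,0,0,0,0], hand=1)

```text
t: 18.17
eef_pos: [0.4939, -0.0507, 0.1274]
ee_rot: [-3.139, -0.003, -0.196]
force: [-1.2, 1.4, 1.0]
width: 0.025
```

Run:
```python
from h import *
s=arm.get_state(); print(s['t'],np.round(s['q'],3),s['eef_pos'],s['ee_rot'])
```

```text
18.1667 [ 2.930e-01  1.690e-01 -5.270e-01 -1.000e-03 -8.710e-01  2.653e+00] [ 0.49393211 -0.05070595  0.12742306] [-3.13901910e+00 -2.64613245e-03 -1.96377333e-01]
```

Call:
apply_moves(increments=[0,0,-0.0002,0,0,-0.12,0,0,-0.0002,0,0,-0.12,0,0,-0.0002,0,0,-0.12,0,0,-0.0002,0,0,-0.12,0,0,-0.0002,0,0,-0.12,0,0,-0.0002,0,0,-0.12,0,0,-0.0002,0,0,-0.12,0,0,-0.0002,0,0,-0.12,0,0,-0.0002,0,0,-0.12,0,0,-0.0002,0,0,-0.12,0,0,-0.0002,0,0,-0.12,0,0,-0.0002,0,0,-0.12,0,0,-0.0002,0,0,-0.12,0,0,-0.0002,0,0,-0.12,0,0,-0.0002,0,0,-0.12,0,0,-0.0002,0,0,-0.12,0,0,-0.0002,0,0,-0.12,0,0,-0.0002,0,0,-0.12,0,0,-0.0002,0,0,-0.12,0,0,-0.0002,0,0,-0.12])

```text
t: 19.83
eef_pos: [0.4929, -0.0522, 0.1226]
ee_rot: [-3.141, -0.008, -2.69]
force: [-1.5, 1.2, 0.7]
width: 0.0255
```

Call:
apply_moves(increments=[0,0,-0.0002,0,0,-0.12,0,0,-0.0002,0,0,-0.12,0,0,-0.0002,0,0,-0.12,0,0,-0.0002,0,0,-0.12,0,0,-0.0002,0,0,-0.12,0,0,-0.0002,0,0,-0.12,0,0,-0.0002,0,0,-0.12,0,0,-0.0002,0,0,-0.12,0,0,-0.0002,0,0,-0.12,0,0,-0.0002,0,0,-0.12,0,0,-0.0002,0,0,-0.12,0,0,-0.0002,0,0,-0.12,0,0,-0.0002,0,0,-0.12,0,0,-0.0002,0,0,-0.12,0,0,-0.0002,0,0,-0.12,0,0,-0.0002,0,0,-0.12,0,0,-0.0002,0,0,-0.12,0,0,-0.0002,0,0,-0.12,0,0,-0.0002,0,0,-0.12])

```text
t: 21.42
eef_pos: [0.4924, -0.0505, 0.1181]
ee_rot: [3.141, -0.011, 1.218]
force: [-0.5, 1.6, 0.2]
width: 0.0254
```

Call:
apply_moves(increments=[0,0,-0.0002,0,0,-0.12,0,0,-0.0002,0,0,-0.12,0,0,-0.0002,0,0,-0.12,0,0,-0.0002,0,0,-0.1,0,0,0,0,0,-0.02,0,0,0,0,0,0])

```text
t: 21.92
eef_pos: [0.4927, -0.0503, 0.1171]
ee_rot: [3.141, -0.012, 0.709]
force: [-1.2, 0.6, 0.1]
width: 0.0251
```

Call:
apply_moves(increments=[0,0,0,0,0,0,0,0,0,0,0,0,0,0,0.0,0,0,0,0,0,0.02,0,0,0,0,0,0.03,0,0,0,0,0,0.03,0,0,0,0,0,0.03,0,0,0,0,0,0.03,0,0,0,0,0.0,0.02,0,0,0,0,0,0,0,0,0], hand=0)

```text
t: 22.75
eef_pos: [0.4923, -0.0514, 0.284]
ee_rot: [3.139, -0.011, 0.718]
force: [1.2, 0.5, 1.1]
width: 0.0848
```

Run:
```python
from h import *
T=pose(); np.save('T4.npy',T); im=snap('wrist','w4.png')
s=arm.get_state(); print(s['t'],np.round(s['q'],3),s['eef_pos'],s['ee_rot'])
c=np.array([.4935,-.051]); C=(T@np.array(optics.camera_model('wrist')['T_tool_cam']))[:3,3]; u=C[:2]-c; u/=np.linalg.norm(u)
p=proj('wrist',[*c,.14],T); x,y=np.round(p).astype(int)
h=cv2.cvtColor(im,cv2.COLOR_RGB2HSV).astype(int); m=((h[...,0]<8)|(h[...,0]>172))&(h[...,1]>90)&(h[...,2]>120)
ys,xs=np.nonzero(m[y-12:y+13,x-12:x+13]); P=np.array([ray('wrist',(a+x-12,b+y-12),.14,T)[:2] for a,b in zip(xs,ys)]); print(len(P))
q=P-P.mean(0); d=np.linalg.svd(q)[2][0]; print('mean',P.mean(0),'theta mod pi',(np.arctan2(d[1],d[0])-np.pi/2+.057)%np.pi)
f=lambda p:np.round((proj('wrist',p,T)-[x-70,max(0,y-60)]+.5)*5,1)
print('foot',f([*(c+.013*u),.082]))
for th in(-3.14,0,3.14):
  dz=.012*th/2/np.pi; print(th,'band',[f([*(c+.013*u),z+dz]) for z in(.082,.086)],'top',f([*c,.14+dz]))
print('seat',[f([*(c+(R.from_euler('z',-.057).as_matrix()@[a*.027,b*.029,0])[:2]),.082]) for a in(-1,1) for b in(-1,1)])
cv2.imwrite('pics/w4c.png',cv2.resize(im[max(0,y-60):y+60,x-70:x+70,::-1],(700,5*(y+60-max(0,y-60))),interpolation=cv2.INTER_CUBIC))
```

```text
22.8 [ 0.292  0.024 -0.306 -0.003 -1.231 -2.715] [ 0.49177057 -0.05128137  0.28236814] [ 3.14043806 -0.0100138   0.71758909]
54
mean [ 0.49409248 -0.05201453] theta mod pi 0.0025157059144151894
foot [347.5 177.2]
-3.14 band [array([347.3, 172.6]), array([347.4, 175.6])] top [352.2 297.1]
0 band [array([347.5, 177.2]), array([347.6, 180.4])] top [352.5 304.9]
3.14 band [array([347.6, 182. ]), array([347.8, 185.3])] top [352.8 313.1]
seat [array([158.9, 248.6]), array([354.7,  45.8]), array([345.4, 422. ]), array([540.9, 230.3])]
```

View pics/w4c.png

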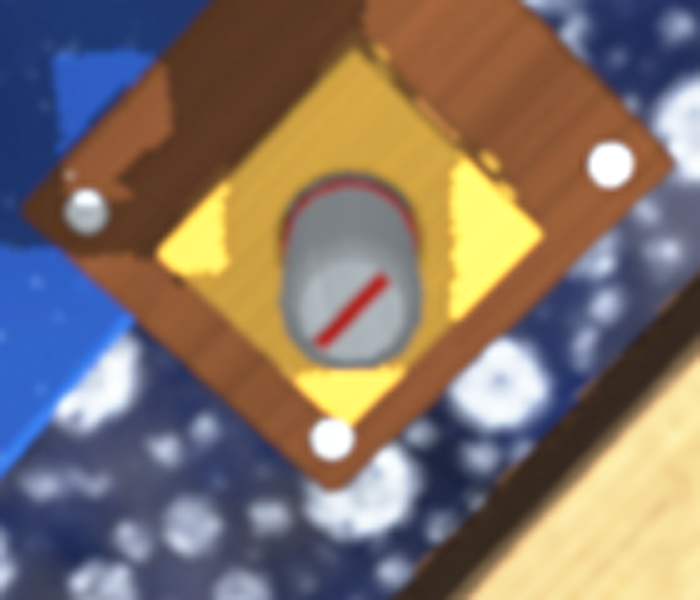

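Run:
```python
from h import *
im=snap('scene','sc5.png')[:,:,::-1]
a=cv2.imread('pics/scene.png')
cv2.imwrite('pics/sc5c.png',np.hstack([cv2.resize(i[175:225,315:351],(396,550),interpolation=cv2.INTER_CUBIC) for i in(a,im)]))
```

```text
(no output)
```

View pics/sc5c.png

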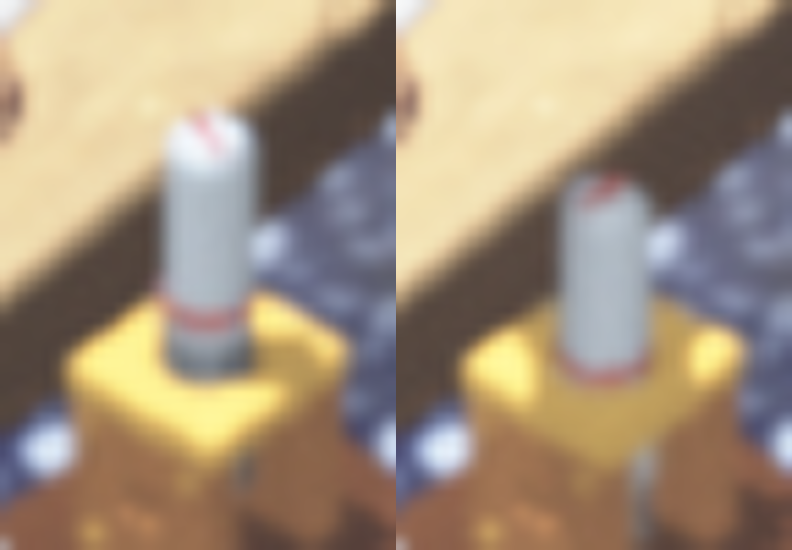

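The band now sits right on the seat plate at (605,378), where it was raised before, and the line is aligned (θ ≈ 0.00). Next is the pin.

Call:
apply_moves(increments=[-0.003,-0.01,0,0,0,0.12,-0.003,-0.01,0,0,0,0.12,-0.003,-0.01,0,0,0,0.12,-0.003,-0.01,0,0,0,0.12,-0.003,-0.01,0,0,0,0.12,-0.003,-0.01,0,0,0,0.12,-0.003,-0.01,0,0,0,0.12,-0.003,-0.01,0,0,0,0.12,-0.003,-0.01,0,0,0,0.12,-0.003,-0.01,0,0,0,0.12,-0.003,-0.01,0,0,0,0.12,-0.003,-0.01,0,0,0,0.12,-0.003,-0.01,0,0,0,0.12,-0.003,-0.01,0,0,0,0.12,-0.003,-0.01,0,0,0,0.12,-0.003,-0.01,0,0,0,0.12,-0.003,-0.01,0,0,0,0.12,-0.003,-0.01,0,0,0,0.12,-0.003,-0.01,0,0,0,0.12,0,0,0,0,0,0])

```text
t: 24.52
eef_pos: [0.4168, -0.2475, 0.2467]
ee_rot: [-3.112, -0.031, 3.093]
force: [-0.6, -0.2, -0.3]
width: 0.0879
```

```bash
cat > look.py <<'E'
from h import *
import sys
np.set_printoptions(precision=4,suppress=True)
T=pose(); im=snap('wrist',sys.argv[1]); np.save('pics/'+sys.argv[1]+'.npy',T)
s=arm.get_state(); print(s['t'],np.round(s['q'],3),s['eef_pos'],s['ee_rot'])
for a in sys.argv[2:]:
    n,z=a.split('='); r=finder.landmark_of('wrist',n); print(n,[(round(x['conf'],2),np.round(x['point'],1),ray('wrist',x['point'],float(z),T)) for x in r[:2]])
E
python3 look.py w5.png pin_mid=.01 pin_grip=.01
```

```text
24.5667 [-0.102  0.044 -0.384  0.034 -1.173  0.033] [ 0.4169 -0.247   0.2465] [-3.1118 -0.0318  3.0851]
pin_mid [(0.97, array([298.7, 205.5]), array([ 0.4386, -0.2125,  0.01  ]))]
pin_grip [(0.75, array([292.4, 137.2]), array([ 0.4406, -0.2911,  0.01  ]))]
```

```bash
cat >> h.py <<'E'
def fix(yaw,xyz=None):
    T=pose(); Rt=R.from_euler('xyz',[np.pi,0,yaw]); rv=(Rt*R.from_matrix(T[:3,:3]).inv()).as_rotvec()
    print('rotvec',np.round(rv,4), 'shift',None if xyz is None else np.round(np.array(xyz)-T[:3,3],4))
E
python3 - <<'E'
from h import *
T=np.load('pics/w5.png.npy'); im=cv2.imread('pics/w5.png'); h=cv2.cvtColor(im,cv2.COLOR_BGR2HSV)
m=cv2.inRange(h,(8,60,120),(30,255,255)); m[:, :240]=0; m[:,360:]=0; m[230:]=0
n,l,st,ce=cv2.connectedComponentsWithStats(m)
i=1+np.argmax(st[1:,4]); pts=np.argwhere(l==i)[:,::-1].astype(np.float32); print(st[i])
b=cv2.boxPoints(cv2.minAreaRect(pts)); W=np.array([ray('wrist',p,.014,T)[:2] for p in b]); print(np.round(W,4),W.mean(0),[np.linalg.norm(W[k]-W[k-1]) for k in range(4)])
P=np.array([ray('wrist',p,.018,T)[:2] for p in pts]);q=P-P.mean(0);d=np.linalg.svd(q,full_matrices=False)[2][0];print('axis',d,np.arctan2(-d[0],d[1]),P.mean(0))
x,y=int(ce[i][0]),int(ce[i][1]); cv2.imwrite('pics/w5c.png',cv2.resize(im[60:270,220:380],(533,600)[:2] and (457,600)))
fix(np.pi)
E
```

```text
[ 278  113   29   68 1478]
[[ 0.4552 -0.3166]
 [ 0.4298 -0.3176]
 [ 0.4275 -0.2442]
 [ 0.4541 -0.2432]] [ 0.44164798 -0.28040062] [np.float64(0.07336531775082723), np.float64(0.025428782084833162), np.float64(0.07338896145550965), np.float64(0.026618499433899)]
axis [-0.01463944  0.99989284] 0.014639958116506358 [ 0.44088445 -0.28063837]
rotvec [ 0.0292 -0.0312  0.0588] shift None
```

View pics/w5c.png

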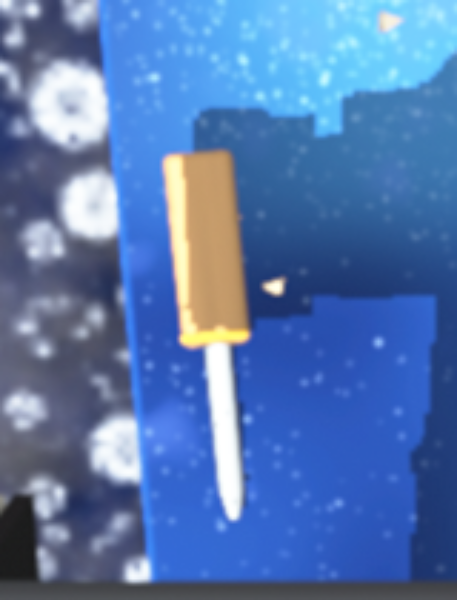

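Call:
apply_moves(increments=[0.012,-0.022,0,0.0292,-0.0312,0.0588,0.012,-0.022,-0.03,0,0,0.02,0,0,-0.03,0,0,0,0,0,-0.03,0,0,0,0,0,-0.03,0,0,0,0,0,-0.02,0,0,0,0,0,-0.01,0,0,0,0,0,0,0,0,0])

```text
t: 25.33
eef_pos: [0.4456, -0.2888, 0.0914]
ee_rot: [3.141, 0.006, -3.139]
force: [0.7, -0.1, 0.7]
width: 0.0872
```

```bash
python3 look.py w6.png pin_mid=.01 pin_grip=.01; python3 -c "
from h import *
fix(np.pi+.02,[.4416,-.2915,.016])"
```

```text
25.3833 [-0.207  0.265 -0.496 -0.002 -0.803  0.211] [ 0.446  -0.2889  0.0924] [-3.1414  0.0071 -3.1384]
pin_mid [(0.62, array([330.8, 305.4]), array([ 0.4398, -0.2128,  0.01  ]))]
pin_grip [(0.81, array([331.6, 199.4]), array([ 0.4402, -0.2962,  0.01  ]))]
rotvec [0.0016 0.0114 0.0149] shift [-0.0061 -0.0019 -0.0787]
```

Call:
apply_moves(increments=[-0.0055,-0.002,-0.03,0,0.011,0.015,0,0,-0.03,0,0,0,0,0,-0.01,0,0,0,0,0,0,0,0,0])

```text
t: 25.82
eef_pos: [0.4488, -0.2928, 0.0301]
ee_rot: [-3.135, 0.015, -3.121]
force: [-0.3, 1.3, 0.6]
width: 0.0876
```

```bash
python3 -c "
from h import *
fix(np.pi+.02,[.441,-.2915,.016])"
```

```text
rotvec [ 0.0063  0.0154 -0.0002] shift [-0.0078  0.0013 -0.0141]
```

Call:
apply_moves(increments=[-0.008,0.001,-0.008,0.006,0.015,0,-0.002,0,-0.005,0,0.004,0,0,0,0,0,0,0])

```text
t: 26.07
eef_pos: [0.4407, -0.2922, 0.0197]
ee_rot: [-3.14, -0.0, -3.122]
force: [-0.6, -0.2, -0.0]
width: 0.0876
```

```bash
python3 -c "
from h import *
fix(np.pi+.02,[.441,-.2915,.016])"
```

```text
rotvec [ 0.0013 -0.0001 -0.0001] shift [ 0.0003  0.0007 -0.0037]
```

Now close on the handle.

Call:
apply_moves(increments=[0,0,-0.004,0,0,0,0,0,0,0,0,0,0,0,-0.0005,0,0,0,0,0,-0.0005,0,0,0,0,0,-0.0005,0,0,0,0,0,0,0,0,0,0,0,0,0,0,0,0,0,0,0,0,0,0,0,0,0,0,0,0,0,0,0,0,0,0,0,0,0,0,0,0,0,0,0,0,0], hand=1, force=40)

```text
t: 27.07
eef_pos: [0.4429, -0.2928, 0.0169]
ee_rot: [-3.139, 0.005, -3.122]
force: [0.3, -0.4, -0.2]
width: 0.0251
```

Call:
apply_moves(increments=[0,0,0.02,0,0,0,0.005,0.01,0.03,0,0,-0.02,0.01,0.02,0.01,0,0,-0.02,0.01,0.02,0,0,0,-0.02,0.01,0.02,0,0,0,-0.017,0,0,0,0,0,0,0,0,0,0,0,0])

```text
t: 27.65
eef_pos: [0.4775, -0.2199, 0.0787]
ee_rot: [-3.141, 0.003, 3.078]
force: [-0.4, -0.5, -1.7]
width: 0.0253
```

```bash
python3 look.py w7.png pin_mid=.07 pin_grip=.07 stand_hole=.045; python3 -c "
from h import *
fix(np.pi-.057,[.4839,-.2107,.053])
T=np.load('pics/w7.png.npy'); print(T)
im=cv2.imread('pics/w7.png'); cv2.imwrite('pics/w7c.png',cv2.resize(im[150:400,170:470],(720,600),interpolation=cv2.INTER_CUBIC))"
```

```text
27.7 [-0.058  0.277 -0.521  0.001 -0.77  -0.007] [ 0.4775 -0.2201  0.0787] [-3.1409  0.0032  3.0776]
pin_mid []
pin_grip [(0.66, array([323.2, 250.6]), array([ 0.4776, -0.2214,  0.07  ]))]
stand_hole []
rotvec [0.0009 0.0021 0.0085] shift [ 0.0072  0.0104 -0.0253]
[[-9.97968384e-01  6.36395589e-02  3.01845064e-03  4.77458125e-01]
 [ 6.36370714e-02  9.97972690e-01 -9.13208605e-04 -2.19911685e-01]
 [-3.07044749e-03 -7.19267957e-04 -9.99995027e-01  7.87201598e-02]
 [ 0.00000000e+00  0.00000000e+00  0.00000000e+00  1.00000000e+00]]
```

View pics/w7c.png

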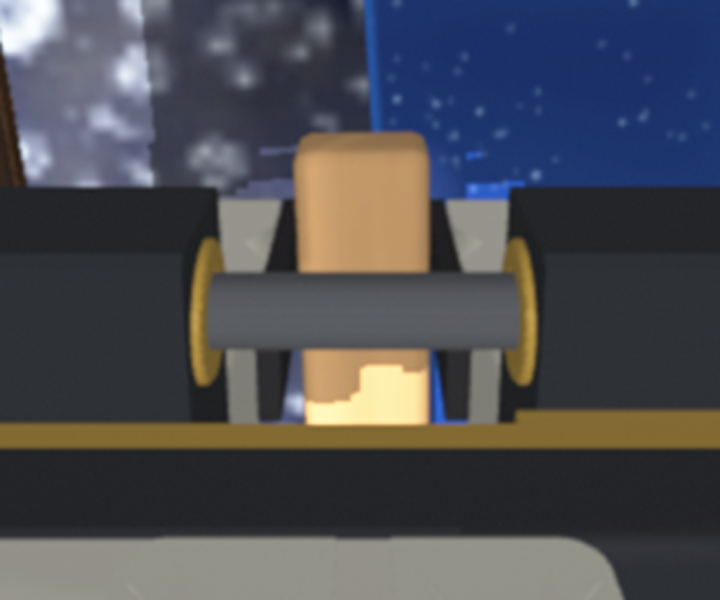

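```bash
python3 -c "
from h import *
T=np.load('pics/w7.png.npy')
for y in(203,205,207):
  for z in(.072,.078): print(y,z,(np.linalg.inv(T)@[*ray('wrist',(321,y),z,T),1])[:3])"
```

```text
203 0.072 [-0.00133718 -0.02659449  0.00674343]
203 0.078 [-0.00133129 -0.02834995  0.00074464]
205 0.072 [-0.00133705 -0.02561495  0.00674272]
205 0.078 [-0.00133117 -0.02740835  0.00074396]
207 0.072 [-0.00133692 -0.02463227  0.00674202]
207 0.078 [-0.00133104 -0.02646373  0.00074328]
```

Call:
apply_moves(increments=[0.004,0.005,-0.015,0,0.003,0.008,0.003,0.004,-0.008,0,0,0,0,0,0,0,0,0])

```text
t: 28.1
eef_pos: [0.483, -0.2136, 0.0546]
ee_rot: [-3.141, -0.001, 3.081]
force: [-0.7, -0.0, -1.3]
width: 0.0254
```

```bash
python3 -c "
from h import *
fix(np.pi-.057,[.4839,-.2107,.052])"
```

```text
rotvec [ 0.001  -0.0008  0.0033] shift [ 0.0009  0.0029 -0.0026]
```

Call:
apply_moves(increments=[0.001,0.003,-0.003,0.001,-0.001,0.003,0,0.003,0,0,0,0,0.0005,0.006,0,0,0,0,0,0,0,0,0,0])

```text
t: 28.43
eef_pos: [0.4835, -0.2017, 0.051]
ee_rot: [-3.142, -0.002, 3.082]
force: [-0.7, -0.2, -0.7]
width: 0.0258
```

```bash
python3 -c "
from h import *
s=arm.get_state(); x,y=s['eef_pos'][:2]; S=(y+.051)/.998; print(s['eef_pos'],s['force'],'s',S,'xline',.493+.057*S)
fix(np.pi-.057)"
```

```text
[ 0.48350439 -0.20174421  0.0509542 ] [-0.72804115 -0.22783758 -0.71362627] s -0.15104629855695065 xline 0.4843903609822538
rotvec [-0.     -0.002   0.0022] shift None
```

Call:
apply_moves(increments=[0.0014,0.008,0.001,0,-0.002,0.002,0.0005,0.008,0.0,0,0,0,0.0005,0.008,0,0,0,0,0,0,0,0,0,0])

```text
t: 28.77
eef_pos: [0.4865, -0.1754, 0.0532]
ee_rot: [3.141, 0.002, 3.084]
force: [0.2, 0.3, -1.9]
width: 0.0258
```

```bash
cat > chk.py <<'E'
from h import *
s=arm.get_state(); x,y=s['eef_pos'][:2]; S=(y+.051)/.998; print(s['eef_pos'],s['force'],'s',S,'dx',.493+.057*S-x)
fix(np.pi-.057)
E
python3 chk.py
```

```text
[ 0.48652874 -0.1753903   0.05321848] [ 0.15104801  0.2767497  -1.85788516] s -0.12463957437926797 dx -0.0006331958523287939
rotvec [0.     0.0021 0.0002] shift None
```

Call:
apply_moves(increments=[-0.0003,0.008,-0.0012,0,0.002,0,0.0004,0.008,-0.0002,0,0,0,0.0004,0.006,0,0,0,0,0,0,0,0,0,0])

```text
t: 29.1
eef_pos: [0.4874, -0.1503, 0.0522]
ee_rot: [3.141, 0.001, 3.086]
force: [-1.1, -0.7, -0.7]
width: 0.0257
```

```bash
python3 chk.py
```

```text
[ 0.48736481 -0.15025518  0.05222162] [-1.08544722 -0.72129017 -0.74641533] s -0.09945408726102418 dx -3.369167305122822e-05
rotvec [-0.0001  0.0009 -0.0011] shift None
```

Call:
apply_moves(increments=[0.0004,0.008,0,0,0.001,-0.001,0.0004,0.007,0,0,0,0,0.0002,0.004,0,0,0,0,0,0,0,0,0,0])

```text
t: 29.43
eef_pos: [0.4881, -0.13, 0.0523]
ee_rot: [-3.14, -0.001, 3.086]
force: [-0.4, -8.3, -1.9]
width: 0.0253
```

```bash
python3 chk.py
```

```text
[ 0.48812959 -0.12998207  0.0522964 ] [-0.36540994 -8.29267364 -1.85518671] s -0.07914034826083176 dx 0.00035940836559755773
rotvec [ 0.0016 -0.0013 -0.0011] shift None
```

Call:
apply_moves(increments=[0,-0.0005,0,0,0,0,0,0,0,0,0,0,0,0,0,0,0,0,0,0,0,0,0,0,0,0,0,0,0,0,0,0,0.02,0,0,0,0,0,0.03,0,0,0,0,0,0.03,0,0,0,0,0,0.03,0,0,0,0,0,0.03,0,0,0,0,0.0,0.03,0,0,0,0,0.0,0.03,0,0,0,0,0.0,0.0,0,0,0], hand=0)

```text
t: 30.52
eef_pos: [0.4844, -0.1303, 0.2603]
ee_rot: [-3.139, -0.007, 3.085]
force: [1.6, 0.2, 0.4]
width: 0.0873
```

```bash
python3 look.py w8.png pin_grip=.043 pin_mid=.043 stand_hole=.045
python3 - <<'E'
from h import *
T=np.load('pics/w8.png.npy'); im=cv2.imread('pics/w8.png'); h=cv2.cvtColor(im,cv2.COLOR_BGR2HSV)
cv2.imwrite('pics/w8c.png',cv2.resize(im[0:400,170:470],(450,600)))
E
```

```text
30.5667 [ 0.131  0.06  -0.326 -0.    -1.194 -0.188] [ 0.4834 -0.1299  0.2577] [-3.1399 -0.009   3.0842]
pin_grip [(0.84, array([322.2, 162.6]), array([ 0.4826, -0.1409,  0.043 ]))]
pin_mid []
stand_hole [(0.58, array([319. , 240.3]), array([ 0.4912, -0.0526,  0.045 ]))]
```

View pics/w8c.png

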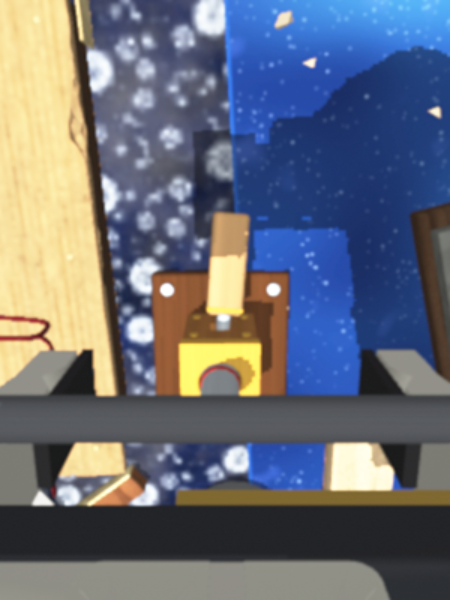

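Run:
```python
from h import *
T=np.load('pics/w8.png.npy'); r=300/450
def w(x,y,z): return ray('wrist',(170+x*r,y*r),z,T)
dy=np.array([.057,.998])
def s(p): return ((p[:2]-[.493,-.051])@dy*1000).round(1),((p[:2]-[.493,-.051])@[.998,-.057]*1000).round(1)
print('seat edge',s(w(180,341,.082)),s(w(260,341,.082)),'cheek/seat')
print('rear L/R top',s(w(215,213,.051)),s(w(250,213,.051)))
print('front L/R top',s(w(208,310,.051)),s(w(243,312,.051)), 'z.043', s(w(226,313,.043)))
print('rod end',s(w(222,329,.045)))
```

```text
seat edge (np.float64(-31.0), np.float64(27.4)) (np.float64(-30.9), np.float64(-26.3)) cheek/seat
rear L/R top (np.float64(-113.1), np.float64(4.0)) (np.float64(-113.1), np.float64(-20.1))
front L/R top (np.float64(-43.4), np.float64(9.4)) (np.float64(-41.8), np.float64(-15.9)) z.043 (np.float64(-38.6), np.float64(-3.6))
rod end (np.float64(-26.8), np.float64(-0.7))
```

The pin is in the holes, but a gap still shows: the shoulder is about 5 mm short of the cheek and the pin is skewed about 0.07 rad. I'll regrip it, align it and push it home.

Call:
apply_moves(increments=[0.003,-0.005,-0.035,0,0.007,0,0,0,-0.035,0,0,0,0,0,-0.035,0,0,0,0,0,-0.03,0,0,0,0,0,-0.02,0,0,0,0,0,0,0,0,0])

```text
t: 31.22
eef_pos: [0.4794, -0.1355, 0.0874]
ee_rot: [-3.138, -0.03, 3.083]
force: [-1.8, -0.1, 0.3]
width: 0.0875
```

```bash
python3 chk.py
```

```text
[ 0.47935845 -0.13549036  0.08742248] [-1.77164216 -0.08948861  0.32838333] s -0.08465967703277891 dx 0.008815948787770755
rotvec [ 0.0015 -0.0304  0.0019] shift None
```

Call:
apply_moves(increments=[0.009,0,-0.015,0.0015,-0.03,0.002,0.003,0,-0.015,0,-0.005,0,0,0,-0.005,0,0,0,0,0,0,0,0,0])

```text
t: 31.55
eef_pos: [0.4892, -0.136, 0.0492]
ee_rot: [-3.14, -0.003, 3.085]
force: [0.1, -0.4, 0.2]
width: 0.0873
```

```bash
python3 chk.py
```

```text
[ 0.48924502 -0.13600486  0.04924423] [ 0.06945768 -0.36921202  0.22390673] s -0.08517521220823727 dx -0.001100003250081416
rotvec [ 0.0015 -0.0029 -0.0007] shift None
```

Call:
apply_moves(increments=[-0.001,0,0.0005,0.0015,-0.003,0,0,0,0,0,0,0,0,0,0,0,0,0,0,0,0,0,0,0,0,0,0,0,0,0,0,0,0,0,0,0,0,0,0,0,0,0,0,0,0,0,0,0,0,0,0,0,0,0,0,0,0,0,0,0,0,0,0,0,0,0], hand=1)

```text
t: 32.47
eef_pos: [0.4903, -0.1359, 0.0549]
ee_rot: [3.141, 0.006, 3.086]
force: [-1.5, 0.1, 1.8]
width: 0.02
```

```bash
python3 chk.py
```

```text
[ 0.49034148 -0.13594828  0.05494021] [-1.46684876  0.07125794  1.77777886] s -0.08511851912569139 dx -0.0021932365130521436
rotvec [-0.0002  0.006  -0.0015] shift None
```

Call:
apply_moves(increments=[0,0,0,0,0,0])

```text
t: 32.55
eef_pos: [0.4899, -0.1361, 0.0549]
ee_rot: [3.141, 0.005, 3.086]
force: [-2.3, -0.9, 4.2]
width: 0.0132
```

```bash
python3 look.py w9.png
python3 - <<'E'
from h import *
im=cv2.imread('pics/w9.png'); cv2.imwrite('pics/w9c.png',cv2.resize(im[100:400,170:470],(600,600),interpolation=cv2.INTER_CUBIC))
E
```

```text
32.6 [ 0.116  0.286 -0.583  0.001 -0.697 -0.173] [ 0.4899 -0.1362  0.0551] [-3.1416  0.0051  3.0863]
```

View pics/w9c.png

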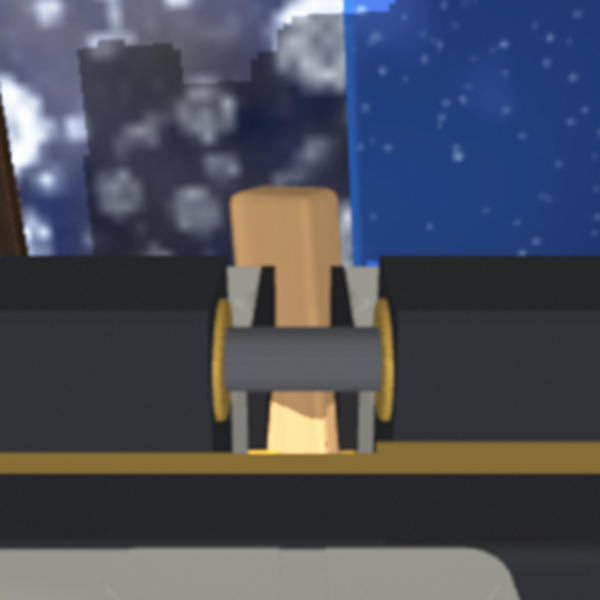

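The fingers closed on the rounded top of a drooping handle. I'll open, go lower and regrip.

Call:
apply_moves(increments=[-0.001,0,0.005,0,0,0,0,0,0,0,0,0,0,0,0,0,0,0,0,0,0,0,0,0,0,0,0,0,0,0,0,0,0,0,0,0,0,0,0,0,0,0], hand=0.4)

```text
t: 33.18
eef_pos: [0.4893, -0.1359, 0.0603]
ee_rot: [3.141, 0.006, 3.086]
force: [0.3, -0.8, 0.4]
width: 0.0495
```

```bash
python3 chk.py
```

```text
[ 0.48930506 -0.13593562  0.06034488] [ 0.27807033 -0.82678148  0.40621518] s -0.08510583522459633 dx -0.0011560953206400382
rotvec [-0.0002  0.0061 -0.0016] shift None
```

Call:
apply_moves(increments=[-0.002,0,-0.012,0,0.006,-0.001,-0.001,0,-0.008,0,0,0,0,0,0,0,0,0])

```text
t: 33.43
eef_pos: [0.4863, -0.1358, 0.0391]
ee_rot: [3.141, 0.001, 3.085]
force: [-0.7, -0.5, -0.2]
width: 0.0522
```

```bash
python3 chk.py
```

```text
[ 0.48634946 -0.13583878  0.03909507] [-0.67814676 -0.51398324 -0.16457385] s -0.08500880026541625 dx 0.001805037618871852
rotvec [-0.0004  0.0007 -0.0004] shift None
```

Call:
apply_moves(increments=[0.0015,0,0,0,0,0,0,0,0,0,0,0,0,0,0,0,0,0,0,0,0,0,0,0,0,0,0,0,0,0,0,0,0,0,0,0,0,0,0,0,0,0], hand=1)

```text
t: 34.02
eef_pos: [0.4873, -0.136, 0.0383]
ee_rot: [-3.141, -0.002, 3.085]
force: [0.1, -0.5, -0.1]
width: 0.0267
```

```bash
python3 chk.py
```

```text
[ 0.4873453  -0.13598919  0.03829541] [ 0.07183659 -0.45893337 -0.08110742] s -0.08515950832024476 dx 0.0008006099709204628
rotvec [ 0.     -0.0017 -0.0005] shift None
```

Call:
apply_moves(increments=[0.0005,0,0.003,0,-0.002,0,0,0.001,0.002,0,0,0,0,0,0,0,0,0])

```text
t: 34.27
eef_pos: [0.4871, -0.1351, 0.0434]
ee_rot: [-3.141, -0.001, 3.085]
force: [-0.4, 0.8, -1.6]
width: 0.027
```

```bash
python3 chk.py
```

```text
[ 0.48706335 -0.13506218  0.04344553] [-0.41123842  0.75162893 -1.56529398] s -0.08423064587081204 dx 0.0011355067091623483
rotvec [ 0.0001 -0.0009 -0.0002] shift None
```

Call:
apply_moves(increments=[0.001,0.003,0.001,0,0,0,0,0.003,0.0,0,0,0,0,0,0,0,0,0])

```text
t: 34.52
eef_pos: [0.4877, -0.1287, 0.0445]
ee_rot: [-3.141, -0.001, 3.084]
force: [0.6, -0.1, -2.7]
width: 0.0264
```

```bash
python3 chk.py
```

```text
[ 0.48768046 -0.12868336  0.04447159] [ 0.61989913 -0.08192726 -2.65368961] s -0.07783903999106619 dx 0.0008827166265559239
rotvec [ 0.0001 -0.0013  0.0005] shift None
```

Call:
apply_moves(increments=[0.001,0.003,0.0005,0,-0.001,0,0,0.002,0.0,0,0,0,0,0,0,0,0,0])

```text
t: 34.77
eef_pos: [0.4879, -0.1271, 0.0453]
ee_rot: [-3.135, -0.003, 3.086]
force: [0.8, 0.2, -2.6]
width: 0.0264
```

```bash
python3 chk.py
```

```text
[ 0.48785008 -0.12713292  0.04534779] [ 0.77179686  0.2457125  -2.64795357] s -0.07628549281843491 dx 0.0008016422054396566
rotvec [ 0.0059 -0.0034 -0.0018] shift None
```

Call:
apply_moves(increments=[0,0.001,0,0,0,0,0,0,0,0,0,0])

```text
t: 34.93
eef_pos: [0.4879, -0.1269, 0.0455]
ee_rot: [-3.134, -0.003, 3.086]
force: [1.2, -1.7, -3.0]
width: 0.027
```

Call:
apply_moves(increments=[0,0,0,0,0,0,0,0,0,0,0,0,0,0,0,0,0,0,0,0,0,0,0,0,0,0,0,0,0,0,0,0,0,0,0,0,0,0,0.02,0,0,0,0,0,0.03,0,0,0,0,0,0.03,0,0,0,0,0,0.03,0,0,0,0,0,0.03,0,0,0,0,0.0,0.03,0,0,0,0,0.0,0.03,0,0,0,0,0.0,0.0,0,0,0], hand=0)

```text
t: 36.1
eef_pos: [0.4858, -0.1252, 0.2545]
ee_rot: [-3.135, -0.005, 3.088]
force: [1.0, 0.7, 1.0]
width: 0.0878
```

```bash
python3 look.py w10.png pin_grip=.038 stand_hole=.045
python3 - <<'E'
from h import *
im=cv2.imread('pics/w10.png'); cv2.imwrite('pics/w10c.png',cv2.resize(im[100:300,240:400],(480,600),interpolation=cv2.INTER_CUBIC))
E
```

```text
36.15 [ 0.145  0.063 -0.338  0.005 -1.178 -0.201] [ 0.4848 -0.1248  0.252 ] [-3.1356 -0.0075  3.087 ]
pin_grip [(0.81, array([320. , 166.6]), array([ 0.4869, -0.1327,  0.038 ]))]
stand_hole [(0.74, array([318.9, 236.7]), array([ 0.4924, -0.0552,  0.045 ]))]
```

View pics/w10c.png

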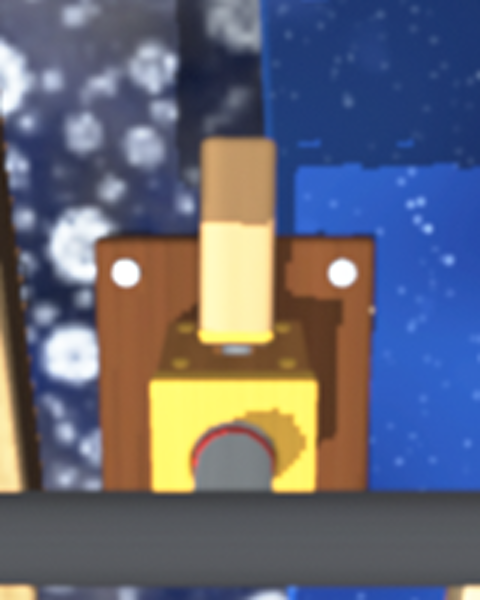

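The pin is now straight with its ferrule (235,340) up against the cheek. Next is the small grey disc. I'll take it with the jaws along y, to keep clear of the vise.

Call:
apply_moves(increments=[0,0.02,0.01,0,0,-0.12,0,0.025,0,0,0,-0.12,0,0.025,0,0,0,-0.12,0,0.025,0,0,0,-0.12,0,0.025,0,0,0,-0.12,0,0.025,0,0,0,-0.12,0,0.025,0,0,0,-0.12,0,0.025,0,0,0,-0.12,0,0.025,0,0,0,-0.12,0,0.025,0,0,0,-0.12,0,0.025,0,0,0,-0.12,0,0.025,0,0,0,-0.1,0,0.015,0,0,0,0,0,0.0,0,0,0,0])

```text
t: 37.42
eef_pos: [0.4703, 0.1962, 0.2349]
ee_rot: [-3.104, -0.021, 1.605]
force: [0.2, -0.2, -0.6]
width: 0.0874
```

```bash
python3 look.py w11.png disc_grey_mid=.007 disc_tan_mid=.007
python3 - <<'E'
from h import *
fix(np.pi/2)
T=np.load('pics/w10.png.npy'); dy=np.array([.057,.998])
for n,y,z in(('rear',146,.045),('ferrule',213.5,.046),('seat',226.5,.082)): print(n,(ray('wrist',(319,y),z,T)[:2]-[.493,-.051])@dy)
E
```

```text
37.4667 [ 0.749  0.104 -0.314 -0.044 -1.169 -2.267] [0.47   0.1951 0.2346] [-3.1035 -0.0201  1.6049]
disc_grey_mid [(0.84, array([355.6, 212.7]), array([0.5121, 0.2411, 0.007 ])), (0.81, array([251.3, 188.2]), array([0.487 , 0.1224, 0.007 ]))]
disc_tan_mid [(0.7, array([447.4, 132.4]), array([0.4183, 0.3363, 0.007 ]))]
rotvec [-0.0199 -0.0374 -0.0343] shift None
rear -0.10237254564023032
ferrule -0.029290269847821026
seat -0.027291209564036304
```

Call:
apply_moves(increments=[0.012,0.015,-0.02,-0.02,-0.0374,-0.0343,0.012,0.015,-0.02,0,0,0,0.008,0.012,-0.02,0,0,0,0,0,-0.005,0,0,0,0,0,0,0,0,0])

```text
t: 37.98
eef_pos: [0.5039, 0.2319, 0.1683]
ee_rot: [3.138, 0.001, 1.567]
force: [0.2, -0.1, -0.4]
width: 0.0878
```

```bash
cat > disc.py <<'E'
from h import *
import sys
def fit(T,im,c,z=.014,rad=.032,name='wrist'):
    # outer-edge search: radial gradient maxima in top-plane circle around guess
    g=cv2.GaussianBlur(im,(3,3),0).astype(np.float32); best=None
    for it in range(3):
        pts=[]
        for a in np.arange(0,2*np.pi,.1):
            rr=np.arange(rad-.009,rad+.009,.0005); P=np.array([proj(name,[c[0]+r*np.cos(a),c[1]+r*np.sin(a),z],T) for r in rr]).astype(np.float32)
            v=cv2.remap(g,P[:,0].reshape(1,-1),P[:,1].reshape(1,-1),cv2.INTER_LINEAR)[0]
            d=np.abs(v[6:]-v[:-6]).sum(1); k=d.argmax()
            pts.append([c[0]+rr[k+3]*np.cos(a),c[1]+rr[k+3]*np.sin(a)])
        pts=np.array(pts); ok=np.ones(len(pts),bool)
        for _ in range(4):
            A=np.c_[2*pts[ok],np.ones(ok.sum())]; s=np.linalg.lstsq(A,(pts[ok]**2).sum(1),rcond=None)[0]; r=np.sqrt(s[2]+s[:2]@s[:2])
            e=abs(np.hypot(*(pts-s[:2]).T)-r); ok=e<max(.001,1.5*np.median(e))
        c=s[:2]
    return c,r,ok.mean()
if __name__=='__main__':
    n,z=sys.argv[2].split('='); z=float(z); T=pose(); im=snap('wrist',sys.argv[1])
    s=arm.get_state(); print(s['t'],np.round(s['q'],3),np.round(s['eef_pos'],4),np.round(s['ee_rot'],3),s['force'])
    for x in finder.landmark_of('wrist',n)[:2]:
        p=ray('wrist',x['point'],z,T); print(round(x['conf'],2),np.round(x['point']),np.round(p,4),'outer',fit(T,im,p[:2],z+.007),'hole',fit(T,im,p[:2],z+.007,.0165))
    fix(float(sys.argv[3]))
E
python3 disc.py w12.png disc_grey_mid=.007 1.5708
```

```text
38.0333 [ 0.786  0.217 -0.356  0.003 -0.997 -2.362] [0.5039 0.2318 0.1686] [3.139e+00 1.000e-03 1.567e+00] [ 0.20630236 -0.69987483 -0.08217636]Traceback (most recent call last):
  File "disc.py", line 23, in <module>
    p=ray('wrist',x['point'],z,T); print(round(x['conf'],2),np.round(x['point']),np.round(p,4),'outer',fit(T,im,p[:2],z+.007),'hole',fit(T,im,p[:2],z+.007,.0165))
                                                                                                       ~~~^^^^^^^^^^^^^^^^^^^
  File "disc.py", line 9, in fit
    rr=np.arange(rad-.009,rad+.009,.0005); P=np.array([proj(name,[c[0]+r*np.cos(a),c[1]+r*np.sin(a),z],T) for r in rr]).astype(np.float32)
                                                       ~~~~^^^^^^^^^^^^^^^^^^^^^^^^^^^^^^^^^^^^^^^^^^^^^^
  File "h.py", line 15, in proj
    m,W=cam(name,T); c=W[:3,:3]@np.array(p)+W[:3,3]
        ~~~^^^^^^^^
  File "h.py", line 7, in cam
    m=optics.camera_model(name)
ValueError: time passes only in moves, steps and waits
```

```bash
python3 - <<'E'
s=open('h.py').read()
s=s.replace("def cam(name,T=None):\n    m=optics.camera_model(name)","_M={}\ndef cam(name,T=None):\n    m=_M.setdefault(name,None) or _M.update({name:optics.camera_model(name)}) or _M[name]")
open('h.py','w').write(s)
E
python3 disc.py w12.png disc_grey_mid=.007 1.5708
```

```text
38.1333 [ 0.786  0.215 -0.354  0.004 -0.997 -2.363] [0.5045 0.2324 0.1704] [ 3.136e+00 -1.000e-03  1.567e+00] [ 0.44322684 -0.47075872 -0.08518428]
0.58 [331. 188.] [0.5121 0.2406 0.007 ] outer (array([0.511239  , 0.24084421]), np.float64(0.03132682922800314), np.float64(0.7142857142857143)) hole (array([0.51143626, 0.24072936]), np.float64(0.016803640561457774), np.float64(1.0))
rotvec [-0.002   0.0063  0.0036] shift None
```

```bash
python3 -c "
import cv2
im=cv2.imread('pics/w12.png'); cv2.imwrite('pics/w12c.png',cv2.resize(im[60:320,140:500],(720,520)))"
```

```text
(no output)
```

View pics/w12c.png

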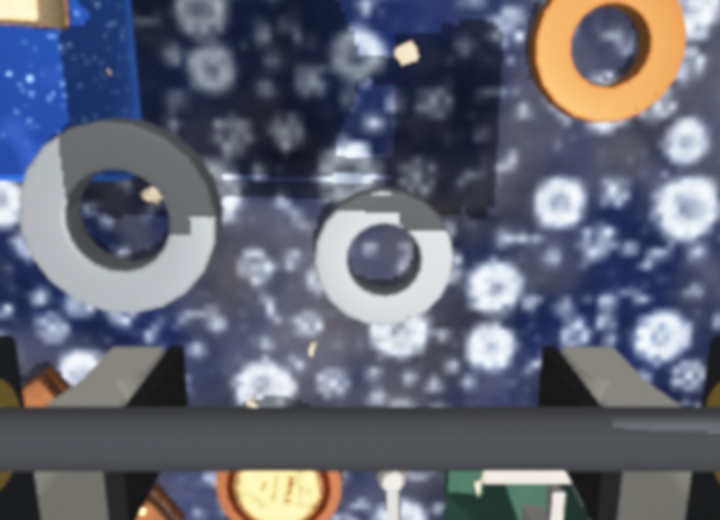

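Call:
apply_moves(increments=[0.0065,0.0085,-0.03,-0.002,0.006,0.0036,0,0,-0.03,0,0,0,0,0,-0.03,0,0,0,0,0,-0.02,0,0,0,0,0,0,0,0,0])

```text
t: 38.6
eef_pos: [0.5153, 0.2424, 0.067]
ee_rot: [3.127, -0.012, 1.57]
force: [-0.4, -0.3, 0.3]
width: 0.0876
```

```bash
python3 disc.py w13.png disc_grey_mid=.007 1.5708
```

```text
38.65 [ 0.784  0.344 -0.447  0.003 -0.76  -2.357] [0.516  0.2428 0.0689] [ 3.126 -0.013  1.571] [0.52298657 0.34325105 0.90482718]
rotvec [-0.0142  0.0177 -0.0004] shift None
```

Call:
apply_moves(increments=[-0.005,-0.002,-0.02,-0.014,0.018,0,-0.001,0,-0.02,-0.002,0.002,0,0,0,-0.006,0,0,0,0,0,0,0,0,0])

```text
t: 39.03
eef_pos: [0.5159, 0.2452, 0.0331]
ee_rot: [3.133, -0.007, 1.573]
force: [0.1, -1.0, 0.1]
width: 0.0877
```

```bash
python3 -c "
from h import *
fix(np.pi/2,[.5112,.2408,.013])"
```

```text
rotvec [-0.0071  0.009  -0.002 ] shift [-0.0047 -0.0044 -0.0201]
```

Call:
apply_moves(increments=[-0.005,-0.005,-0.01,-0.007,0.009,-0.002,-0.001,-0.001,-0.006,-0.002,0.002,0,0,0,0,0,0,0])

```text
t: 39.28
eef_pos: [0.5117, 0.2405, 0.0206]
ee_rot: [3.139, -0.002, 1.571]
force: [-0.1, 0.0, 0.9]
width: 0.0878
```

```bash
python3 -c "
from h import *
fix(np.pi/2,[.5112,.2408,.013])"
```

```text
rotvec [-0.0019  0.0024 -0.0005] shift [-0.0005  0.0003 -0.0076]
```

Call:
apply_moves(increments=[-0.001,0,-0.006,-0.002,0.003,0,0,0,-0.002,0,0,0,0,0,0,0,0,0,0,0,0,0,0,0,0,0,0,0,0,0,0,0,0,0,0,0,0,0,0,0,0,0], hand=1, force=30)

```text
t: 39.87
eef_pos: [0.5112, 0.2409, 0.0133]
ee_rot: [3.141, -0.001, 1.572]
force: [-0.7, -0.4, -0.1]
width: 0.0622
```

```bash
python3 -c "
from h import *
fix(np.pi/2,[.5112,.2408,.013]);print(arm.get_state())"
```

```text
rotvec [-0.0007  0.0005 -0.0007] shift [-0.     -0.0001 -0.0003]
{'t': 39.8667, 'q': array([ 7.86512552e-01,  4.24363066e-01, -4.88114282e-01, -2.33853608e-04,
       -6.57460108e-01, -2.35641654e+00]), 'qd': array([-0.00037581,  0.00072468,  0.00011032,  0.00092836, -0.00129254,
       -0.00022292]), 'joint_efforts': array([ 1.87417259e-03, -5.32345605e+01,  1.91812259e+01,  4.56547201e+00,
       -7.82538112e-02,  2.99105704e-04]), 'eef_pos': array([0.51122129, 0.24088729, 0.01325279]), 'ee_rot': array([ 3.14108667e+00, -7.08581816e-04,  1.57150380e+00]), 'force': array([-0.65122951, -0.37911616, -0.07250307]), 'moment': array([-0.01100621,  0.03249238,  0.01993957]), 'width': 0.06217053214682082}
```

Call:
apply_moves(increments=[0,0,0.02,0,0,0,0,-0.005,0.035,0,0,0,0,-0.02,0.035,0,0,0,0,-0.03,0.035,0,0,0,0,-0.03,0.035,0,0,0,0,-0.035,0.02,0,0,0,0,-0.035,0.01,0,0,0,0,-0.03,0,0,0,0,0,-0.02,0,0,0,0,0,-0.005,0,0,0,0,0,0,0,0,0,0])

```text
t: 40.78
eef_pos: [0.5086, 0.0271, 0.2063]
ee_rot: [3.136, 0.002, 1.575]
force: [0.1, -0.3, -0.4]
width: 0.0622
```

```bash
cat > inhand.py <<'E'
from disc import *
off=float(sys.argv[2])  # disc centre below TCP
s=arm.get_state(); T=pose(); im=snap('wrist',sys.argv[1])
print(s['t'],np.round(s['eef_pos'],4),np.round(s['ee_rot'],3),s['force'],s['width'])
L=np.linalg.inv(T); z=T[2,3]-off-.007*-1
for rad in(.0165,.032):
    c,r,k=fit(T,im,T[:2,3],T[2,3]-off+.007,rad); print('centre minus TCP',np.round(c-T[:2,3],4),'r',r,k)
for x in finder.landmark_of('wrist',sys.argv[3])[:2]: print(round(x['conf'],2),x['point'],np.round(ray('wrist',x['point'],T[2,3]-off,T)-T[:3,3],4))
fix(float(sys.argv[4]),[.493,-.051,.2])
E
python3 inhand.py w14.png .0063 disc_grey_mid 1.5708
```

```text
40.7833 [0.5086 0.0271 0.2063] [3.136e+00 2.000e-03 1.575e+00] [ 0.14172561 -0.26329932 -0.37018554] 0.062190633133611596
centre minus TCP [0.0038 0.0016] r 0.017134686455043287 0.5873015873015873
centre minus TCP [ 0.0021 -0.0043] r 0.034778929073298825 0.6349206349206349
rotvec [ 0.0024  0.0047 -0.0056] shift [-0.0158 -0.0794 -0.006 ]
```

Call:
apply_moves(increments=[-0.005,-0.025,-0.01,0.002,0.004,-0.005,-0.006,-0.03,-0.01,0,0,0,-0.005,-0.024,-0.01,0,0,0,0,0,0,0,0,0])

```text
t: 41.22
eef_pos: [0.4936, -0.0474, 0.1741]
ee_rot: [3.141, -0.0, 1.579]
force: [-0.8, -0.1, -2.3]
width: 0.0619
```

```bash
python3 inhand.py w15.png .0063 disc_grey_mid 1.5708;  python3 - <<'E'
from h import *
im=cv2.imread('pics/w15.png'); cv2.imwrite('pics/w15c.png',cv2.resize(im[100:400,120:520],(800,600),interpolation=cv2.INTER_CUBIC))
E
```

```text
41.2167 [ 0.4936 -0.0474  0.1741] [ 3.141 -0.     1.579] [-0.84350922 -0.13522744 -2.34735954] 0.061852203294262095
centre minus TCP [0.0045 0.0016] r 0.016598318964733565 0.6190476190476191
centre minus TCP [ 0.0022 -0.0032] r 0.03582911927608276 0.7301587301587301
0.56 [504.3, 178.4] [-0.037   0.0829 -0.0063]
rotvec [-0.0007  0.0036 -0.0087] shift [-0.0026 -0.0054  0.0242]
```

View pics/w15c.png

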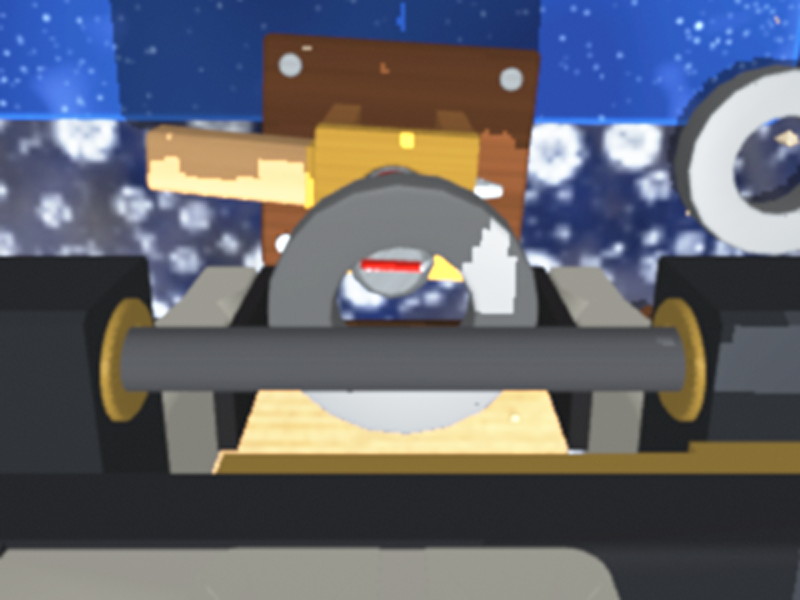

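Run:
```python
from h import *
from scipy.optimize import least_squares
T=pose(); a=np.arange(0,6.28,.02)
f=lambda p:(proj('wrist',p,T)-[120,100]+.5)*2
def ext(o,z):
    P=np.array([f([T[0,3]+o[0]+.032*np.cos(t),T[1,3]+o[1]+.032*np.sin(t),z]) for t in a]); return P[:,0].min(),P[:,0].max(),P[:,1].min(),P[:,1].max()
for zz in(.0007,): 
  for dx in(-.004,-.002,0,.002,.004): print(dx,np.round(ext([dx,0],T[2,3]+zz),1))
px=((391/2+120-.25),(266/2+100-.25)); p=ray('wrist',px,.14,T); print('coltop',p,p-T[:3,3])
```

```text
-0.004 [269.4 545.4 166.  420.9]
-0.002 [269.8 544.9 174.8 428.1]
0 [270.1 544.3 183.6 435.2]
0.002 [270.5 543.8 192.3 442.2]
0.004 [270.9 543.2 201.  449.2]
coltop [ 0.49758488 -0.04985842  0.14      ] [ 0.00201172 -0.00422055 -0.03579788]
```

```bash
python3 -c "
from h import *
fix(np.pi/2,[.494,-.0505,.15])"
```

```text
rotvec [-0.0007  0.0036 -0.0087] shift [-0.0016 -0.0049 -0.0258]
```

Call:
apply_moves(increments=[-0.0015,-0.004,-0.012,0,0.004,-0.008,0,-0.001,-0.012,0,0,0,0,0,0,0,0,0])

```text
t: 41.57
eef_pos: [0.4962, -0.0474, 0.1512]
ee_rot: [3.14, -0.001, 1.574]
force: [-0.7, -0.2, -1.1]
width: 0.0619
```

```bash
python3 -c "
from h import *
fix(np.pi/2,[.494,-.0505,.12])"
```

```text
rotvec [-0.0014  0.002  -0.0034] shift [-0.0022 -0.0031 -0.0312]
```

Call:
apply_moves(increments=[-0.0022,-0.003,0,-0.001,0.002,-0.003,-0.0005,-0.0005,-0.008,0,0,0,-0.0003,-0.0005,-0.01,0,0,0])

```text
t: 41.82
eef_pos: [0.495, -0.0493, 0.1339]
ee_rot: [3.139, -0.001, 1.574]
force: [-1.4, 0.3, -0.6]
width: 0.0617
```

```bash
python3 -c "
from h import *
fix(np.pi/2,[.494,-.0505,.1]); print(arm.get_state()['force'])"
```

```text
rotvec [-0.0005  0.0027 -0.0034] shift [-0.001  -0.0012 -0.0339]
[-1.36551013  0.25629826 -0.58408931]
```

Call:
apply_moves(increments=[-0.0012,-0.0015,-0.008,0,0.003,-0.003,-0.0003,-0.0005,-0.01,0,0,0,-0.0003,-0.0003,-0.01,0,0,0,0,0,0,0,0,0])

```text
t: 42.15
eef_pos: [0.4919, -0.0515, 0.1015]
ee_rot: [-3.139, -0.001, 1.571]
force: [-0.9, -0.1, -0.4]
width: 0.062
```

```bash
python3 -c "
from h import *
fix(np.pi/2,[.494,-.0505,.0965]); print(arm.get_state()['force'])"
```

```text
rotvec [-0.0005 -0.0027 -0.0001] shift [ 0.0021  0.001  -0.005 ]
[-0.87031725 -0.09926394 -0.38432341]
```

Call:
apply_moves(increments=[0.001,0.0005,-0.004,0,-0.002,0,0,0,-0.001,0,0,0])

```text
t: 42.32
eef_pos: [0.4928, -0.0511, 0.0957]
ee_rot: [-3.14, -0.0, 1.571]
force: [0.3, -0.3, -1.3]
width: 0.0618
```

Call:
apply_moves(increments=[0,0,0,0,0,0,0,0,0,0,0,0,0,0,0,0,0,0,0,0,0,0,0,0,0,0,0.02,0,0,0,0,0,0.03,0,0,0,0,0,0.03,0,0,0,0,0,0.03,0,0,0,0,0,0.03,0,0,0,0,0,0.02,0,0,0,0,0,0,0,0,0], hand=0)

```text
t: 43.23
eef_pos: [0.4916, -0.0519, 0.2655]
ee_rot: [3.141, 0.001, 1.571]
force: [1.2, -0.1, -0.7]
width: 0.0878
```

```bash
python3 disc.py w16.png disc_grey_mid=.089 1.5708; python3 look.py w16b.png pin_grip=.042
```

```text
43.2833 [ 0.294  0.039 -0.334  0.    -1.199 -1.865] [ 0.4911 -0.0518  0.2639] [-3.141  0.     1.571] [-0.27940679 -0.63241345  0.20026024]
0.97 [321. 176.] [ 0.4899 -0.053   0.089 ] outer (array([ 0.492843  , -0.05170277]), np.float64(0.031375022607073144), np.float64(0.6190476190476191)) hole (array([ 0.49200254, -0.05241039]), np.float64(0.01672850415425299), np.float64(0.6031746031746031))
0.8 [468. 161.] [0.475  0.0874 0.089 ] outer (array([0.47819169, 0.08956117]), np.float64(0.03415227180242064), np.float64(0.9047619047619048)) hole (array([0.47846106, 0.08959571]), np.float64(0.01832392385613539), np.float64(0.9841269841269841))
rotvec [ 0.0005 -0.0042  0.0006] shift None
43.3833 [ 0.294  0.042 -0.338 -0.001 -1.197 -1.865] [ 0.4893 -0.0519  0.2604] [-3.1347  0.0009  1.5701]
pin_grip [(0.77, array([249. , 168.6]), array([ 0.4883, -0.131 ,  0.042 ]))]
```

Call:
apply_moves(increments=[0,0.02,0,0,-0.004,0,-0.005,0.03,0,0,0,0,-0.005,0.035,0,0,0,0,-0.005,0.035,0,0,0,0,-0.006,0.035,0,0,0,0,-0.008,0.035,0,0,0,0,-0.008,0.035,0,0,0,0,-0.008,0.035,0,0,0,0,-0.008,0.035,0,0,0,0,-0.008,0.03,-0.01,0,0,0,-0.008,0.02,-0.02,0,0,0,-0.008,0.01,-0.02,0,0,0,0,0,0,0,0,0,0,0,0,0,0,0])

```text
t: 44.6
eef_pos: [0.3973, 0.3136, 0.187]
ee_rot: [-3.111, 0.023, 1.566]
force: [0.1, 0.3, 0.8]
width: 0.0874
```

```bash
python3 disc.py w17.png disc_tan_mid=.007 1.5708
```

```text
44.65 [ 1.045  0.145 -0.393 -0.017 -1.069 -2.613] [0.3971 0.3131 0.1867] [-3.11   0.024  1.565] [-0.03512681 -0.41298549 -1.96666925]
0.87 [347. 203.] [0.4181 0.3345 0.007 ] outer (array([0.41926557, 0.33539342]), np.float64(0.03146626791727402), np.float64(0.8253968253968254)) hole (array([0.41915135, 0.33539756]), np.float64(0.016795442187365558), np.float64(1.0))
rotvec [ 0.0223 -0.0301  0.0068] shift None
```

Call:
apply_moves(increments=[0.012,0.012,-0.02,0.022,-0.03,0.007,0.009,0.01,-0.03,0,0,0,0,0,-0.03,0,0,0,0,0,-0.03,0,0,0,0,0,-0.01,0,0,0,0,0,0,0,0,0])

```text
t: 45.2
eef_pos: [0.4261, 0.3343, 0.0708]
ee_rot: [3.131, -0.011, 1.566]
force: [0.6, -0.4, -0.2]
width: 0.0877
```

```bash
python3 -c "
from h import *
fix(np.pi/2,[.4187,.3354,.013])"
```

```text
rotvec [-0.0113  0.0104  0.005 ] shift [-0.0074  0.0011 -0.0578]
```

Call:
apply_moves(increments=[-0.008,0.001,-0.02,-0.012,0.011,0.005,-0.002,0,-0.02,-0.002,0.003,0,0,0,-0.006,0,0,0,0,0,0,0,0,0])

```text
t: 45.53
eef_pos: [0.42, 0.3351, 0.0283]
ee_rot: [3.141, -0.002, 1.567]
force: [0.1, 0.1, 0.2]
width: 0.0878
```

```bash
python3 -c "
from h import *
fix(np.pi/2,[.4187,.3354,.013])"
```

```text
rotvec [-0.0016  0.0004  0.0034] shift [-0.0013  0.0003 -0.0153]
```

Call:
apply_moves(increments=[-0.002,0,-0.01,-0.002,0.001,0.003,-0.001,0,-0.005,0,0,0,0,0,0,0,0,0])

```text
t: 45.78
eef_pos: [0.4191, 0.3364, 0.0158]
ee_rot: [3.139, -0.004, 1.57]
force: [-0.5, -0.5, 0.6]
width: 0.0871
```

```bash
python3 -c "
from h import *
fix(np.pi/2,[.4187,.3354,.013])"
```

```text
rotvec [-0.0039  0.0028  0.0009] shift [-0.0004 -0.001  -0.0028]
```

Call:
apply_moves(increments=[-0.0005,-0.001,-0.003,-0.004,0.003,0,0,0,0,0,0,0,0,0,0,0,0,0,0,0,0,0,0,0,0,0,0,0,0,0,0,0,0,0,0,0,0,0,0,0,0,0], hand=1, force=30)

```text
t: 46.37
eef_pos: [0.4193, 0.3364, 0.0148]
ee_rot: [3.14, -0.002, 1.571]
force: [-0.4, -0.3, -0.6]
width: 0.0636
```

Call:
apply_moves(increments=[0,0,0.02,0,0,0,0,0,0.035,0,0,0,0,-0.01,0.035,0,0,0,0.004,-0.025,0.035,0,0,0,0.006,-0.03,0.035,0,0,0,0.006,-0.035,0.015,0,0,0,0.008,-0.035,0.005,0,0,0,0.008,-0.035,0,0,0,0,0.008,-0.035,0,0,0,0,0.008,-0.035,0,0,0,0,0.008,-0.035,0,0,0,0,0.006,-0.035,0,0,0,0,0.004,-0.03,0,0,0,0,0.002,-0.02,0,0,0,0,0,-0.005,0,0,0,0,0,0,0,0,0,0])

```text
t: 47.7
eef_pos: [0.4847, -0.0423, 0.2]
ee_rot: [3.133, -0.002, 1.575]
force: [0.5, -0.5, -0.9]
width: 0.0636
```

```bash
python3 -c "
from h import *
fix(np.pi/2,[.494,-.0505,.165]);s=arm.get_state();print(s['t'],s['width'],s['force'],s['eef_pos'])"
```

```text
rotvec [-0.002   0.0089 -0.0046] shift [ 0.0093 -0.0082 -0.035 ]
47.7 0.06363911223059833 [ 0.47046823 -0.54378507 -0.92145647] [ 0.48471569 -0.04227038  0.20003611]
```

Call:
apply_moves(increments=[0.009,-0.008,-0.01,-0.002,0.009,-0.005,0,0,-0.012,0,0,0,0,0,-0.01,0,0,0,0,0,0,0,0,0])

```text
t: 48.03
eef_pos: [0.4941, -0.049, 0.1676]
ee_rot: [3.14, -0.001, 1.569]
force: [-1.5, 0.7, -1.7]
width: 0.0631
```

```bash
python3 inhand.py w18.png .0078 disc_tan_mid 1.5708; python3 -c "
from h import *
im=cv2.imread('pics/w18.png'); cv2.imwrite('pics/w18c.png',cv2.resize(im[100:400,120:520],(800,600),interpolation=cv2.INTER_CUBIC))"
```

```text
48.0333 [ 0.4941 -0.049   0.1676] [ 3.140e+00 -1.000e-03  1.569e+00] [-1.49472818  0.69056303 -1.66207872] 0.06306310334884413
centre minus TCP [0.0057 0.0008] r 0.01659146127418299 0.5714285714285714
centre minus TCP [-0.0068 -0.0056] r 0.02944901491329095 0.6190476190476191
rotvec [-0.001   0.0037  0.0004] shift [-0.0018 -0.0021  0.0308]
```

Call:
apply_moves(increments=[-0.002,-0.002,-0.008,-0.001,0.004,0,-0.0007,-0.0007,-0.008,0,0.001,0,0,0,-0.004,0,0,0])

```text
t: 48.38
eef_pos: [0.4931, -0.0502, 0.15]
ee_rot: [3.139, -0.001, 1.573]
force: [-0.5, -0.1, -1.5]
width: 0.0637
```

```bash
python3 -c "
from h import *
fix(np.pi/2,[.4935,-.0505,.12]);s=arm.get_state();print(s['width'],s['force'],s['eef_pos'])"
```

```text
rotvec [-0.0007  0.0024 -0.0021] shift [ 0.0004 -0.0003 -0.03  ]
0.0636904737417458 [-0.52328784 -0.0861655  -1.54847483] [ 0.4931211  -0.05023676  0.15002309]
```

Call:
apply_moves(increments=[-0.0003,-0.0005,-0.008,-0.001,0.003,-0.002,-0.0003,-0.0003,-0.01,0,0,0,-0.0003,-0.0003,-0.008,0,0,0,0,0,0,0,0,0])

```text
t: 48.72
eef_pos: [0.4915, -0.0512, 0.1209]
ee_rot: [-3.14, 0.0, 1.571]
force: [-1.5, -0.8, -0.8]
width: 0.0637
```

```bash
python3 -c "
from h import *
fix(np.pi/2,[.4935,-.0505,.1115]);s=arm.get_state();print(s['width'],s['force'],s['eef_pos'])"
```

```text
rotvec [ 0.0004 -0.0017 -0.0001] shift [ 0.002   0.0007 -0.0094]
0.06374051857166246 [-1.5177526  -0.8414166  -0.75022793] [ 0.49147662 -0.05121797  0.12094614]
```

Call:
apply_moves(increments=[0.0015,0.0005,-0.006,0,-0.002,0,0,0,-0.003,0,0,0,0,0,0,0,0,0])

```text
t: 48.97
eef_pos: [0.4931, -0.0508, 0.1107]
ee_rot: [-3.141, 0.001, 1.571]
force: [-0.1, -0.5, -0.7]
width: 0.0632
```

Call:
apply_moves(increments=[0,0,0,0,0,0,0,0,0,0,0,0,0,0,0,0,0,0,0,0,0,0,0,0,0,0,0.02,0,0,0,0,0,0.03,0,0,0,0,0,0.03,0,0,0,0,0,0.03,0,0,0,0,0,0.03,0,0,0,0,0,0.02,0,0,0,0,0,0,0,0,0], hand=0)

```text
t: 49.88
eef_pos: [0.4915, -0.0518, 0.2798]
ee_rot: [3.141, 0.002, 1.571]
force: [0.4, -0.1, 0.3]
width: 0.0875
```

```bash
python3 disc.py w19.png disc_tan_mid=.103 1.5708
python3 - <<'E'
from h import *
T=pose(); a=snap('wrist','w20.png')
print([(round(x['conf'],2),np.round(ray('wrist',x['point'],.042,T),4)) for x in finder.landmark_of('wrist','pin_grip')])
b=snap('scene','sc20.png')
for n,z in dict(disc_tan_mid=.103,disc_grey_mid=.089,wax_tin=0,sanding_block=0,disc_cream_mid=.007,disc_green_mid=.007).items():
    print(n,[(round(x['conf'],2),np.round(ray('scene',x['point'],z),3)) for x in finder.landmark_of('scene',n)[:3]])
w=cv2.resize(a[60:300,200:420],(400,436)); s=cv2.resize(b[170:240,300:370],(400,436),interpolation=cv2.INTER_CUBIC)
cv2.imwrite('pics/end.png',np.hstack([w,s])[:,:,::-1])
E
```

```text
49.9333 [ 2.950e-01  3.000e-02 -3.110e-01  1.000e-03 -1.231e+00 -1.867e+00] [ 0.491  -0.0517  0.2782] [-3.141e+00  2.000e-03  1.571e+00] [-0.06632331  0.91964042  0.69904516]
0.88 [321. 178.] [ 0.4922 -0.053   0.103 ] outer (array([ 0.49289606, -0.05192572]), np.float64(0.031628431244222203), np.float64(0.6031746031746031)) hole (array([ 0.48783535, -0.05020519]), np.float64(0.015583831082479451), np.float64(0.6507936507936508))
rotvec [ 0.0017 -0.0041  0.0006] shift None
[(0.67, array([ 0.4873, -0.1337,  0.042 ])), (0.38, array([0.6049, 0.168 , 0.042 ])), (0.25, array([ 0.5043, -0.0509,  0.042 ]))]
disc_tan_mid [(0.6, array([ 0.491, -0.049,  0.103]))]
disc_grey_mid [(0.67, array([0.44 , 0.181, 0.089])), (0.56, array([ 0.485, -0.042,  0.089]))]
wax_tin [(0.82, array([0.632, 0.185, 0.   ]))]
sanding_block [(0.58, array([0.375, 0.069, 0.   ])), (0.5, array([ 0.519, -0.101,  0.   ]))]
disc_cream_mid [(0.26, array([ 0.514, -0.089,  0.007]))]
disc_green_mid []
```

View pics/end.png

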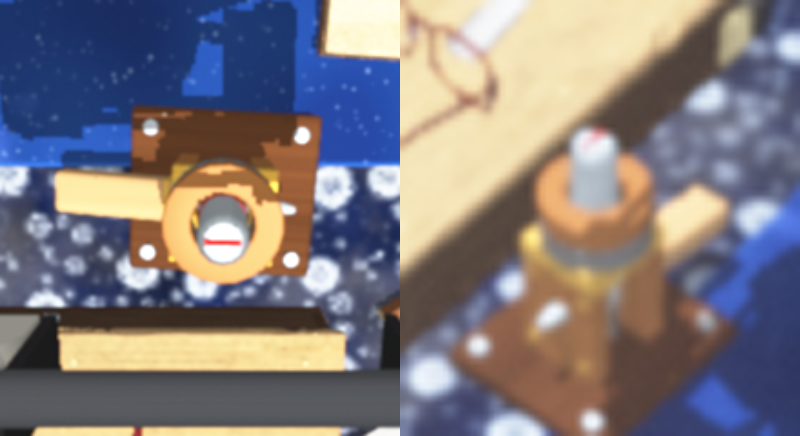

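```bash
python3 -c "
from station import arm
print(arm.job_done())"
```

```text
the job is handed in; nothing more can be done
None
```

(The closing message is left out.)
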